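Latch, tug and turn over a tube carrier on an end-over-end mixer

ROBOT

A 6-joint arm with a two-finger parallel gripper is mounted at the origin on the work surface. World frame = base frame: x ahead of the robot, y to its left, z up, the work surface at z = 0. Lengths are in mm, angles in rad, forces in N, time in s.
With the tool pointing down it reaches from about 275 to 1000 mm from the base axis. Payload 8.4 kg.
Tool frame: the origin (TCP) lies at the very end of the fingers, on their centre line; the grasp point (between the pads) lies 19 mm behind it; z points along the fingers, y is the direction in which the jaws open and shut (so a half turn about z gives the same grasp; the last joint's range is limited). The gripper opens to 85 mm and grips with 20 to 120 N. Pads are 22 mm wide; open, the fingers measure 114 mm over their backs; the gripper's body (76 mm by 85 mm) begins 54 mm behind the grasp point. The pads swing forward as they close: fully open they stand 13 mm farther back than shut.
Start: joints at [1.182, 0.353, 1.633, -0, 1.155, -0.002], TCP at [235.765, 578.829, 231.281] pointing down, gripper open.
Joint ranges: [-2.63, 2.63], [-0.92, 2.1], [0.06, 2.66], [-1.3, 4.44], [0, 2.69], [-3.02, 3.02]. Speed limits (rad/s): [2.22, 2.22, 2.79, 3.14, 3.14, 3.14].

INTERFACE

Orientations are given as [roll, pitch, yaw] about the fixed x, y, z axes, in that order (R = Rz(yaw) Ry(pitch) Rx(roll)).
In Python, from rig import sense, grab_frame, sign_off, masks_of gives the robot as it stands. The module is installed in compiled form; this text tells all that it offers.
- The arm moves only by the shell command python3 -m inch 'ROWS' [FORCE]. ROWS is JSON, a list of rows, each an object of numbers: "gripper": the finger opening in m, from 0 to 0.0854; "tx", "ty", "tz": the shift along the tool's x, y, z in m; "spin": the turn about the tool's z in degrees. In form: [{"gripper": .., "tx": .., "ty": .., "tz": .., "spin": ..}, ...]. A call has exactly 8 rows; each row shifts and turns the commanded pose from where the row before left it, along the tool's axes as they then stand; what a row does not reach is not made up. A row lasts 1/10 s, in which the tool goes at most 50 mm and 8.59 degrees, less where a joint would pass 70% of its speed; a pose out of reach is approached as far as the arm can. A call is refused whole if a number of a shift passes 0.05 or a number of a turn 8.59, either way. A call with a gripper value outside its range is refused whole. The fingers move at their own pace and stop on an object; FORCE is the grip in N (left out, the last holds). Time passes only in rows, so rows that do not move let the fingers close, or fill a call up. It gives the time, the measured TCP pose, the force and the opening at its end, in the units of the state.
- sense(): the state, without advancing time (a new reading comes with each control period).
- grab_frame(name): name is "scene" or "side" or "wrist"; returns a dict with "pixels" (480x640x3 uint8, red, green, blue), "K" (3x3 intrinsics, pixels), "k1" (the pictures are not rectified: a ray, as slopes to the right and down, at radius r is drawn at 1 + k1 r^2 times it, then the intrinsics apply), "extrinsics" (4x4, takes a point from camera to world coordinates). Camera axes: x right, y down, z forward; pixel columns grow to the right and rows downward; lengths in mm; the calibration is good to about 2 mm. A picture is of the moment at which its call begins. There is no depth.
- sign_off(): hands the job in, once; it reports no verdict.
Trained networks look in the newest picture that a camera, given by its name, has taken for a name from the list of things; names that differ only in an ending like _2 or _b are one class to them, and where a whole thing is asked for, a point or a joint stands for the part that bears it (a point fixed in the world has none). Each returns a list of dicts, best first, with "conf" (0 to 1); they miss things now and then, are a little off and sometimes report something else, mostly with a low value. They report only what shows in the picture. A call takes as long as a camera call.
- masks_of(camera, target): "pixels" (480x640 bool, what is visible of it) and "centre" ([row, column] in pixels, amid what is visible of it).
The state is a dict: "clock": time; "qpos": joint angles; "qvel": joint speeds; "joint_efforts": joint torques, N m; "eef_pos": TCP position; "tcp_rot": TCP orientation; "contact_force": force on the tool from outside, world axes, zero at the start; "wrist_torque": the same for the moment, N m; "opening": opening from 0.0 (shut) to 1.0 (fully open).
Only numpy, scipy, OpenCV 4.12 (cv2) and the standard library are available. Lean on these libraries where they do the work, as an engineer would, in place of code of your own. Each camera call takes 0.05 s, during which the arm holds its last target.

TASK

Lock the red tube carrier that sits on the end-over-end mixer by sliding its blue latch fully home, then take hold of the carrier and tug it up, gently but until it has taken up its play and pulls firmly against the closed latch, so that you know it holds. Only then turn the mixer's rotor half a turn, either way round (its edge rods are the handholds), so that the carrier hangs upside down and the empty cradle lies level on top, ready for the next carrier. Let go, and leave everything else on the bench where it is.

Things in the scene. Friction and masses are not known exactly. Their poses are not given: they have to be found in the camera images.
- carrier_mid (a point): Centre of the red 12-tube carrier (white and yellow caps) in the rotor's upper cradle, 22 mm above its underside. Axes: x across, y along (towards the latch), z up out of the caps. Base 50 (x) by 150 (y) by 6 mm, its last 16 mm at each end bare flanges; body 50 wide, 118 long, plain gripping sides 18 to 40 mm up, caps to 44.5 mm. 0.3 kg. Play in the latched cradle: 2 mm up, 1 to 3 sideways.
- loaded_face (a point): Centre of the cradle face that bears the carrier, 5 mm off the shaft axis, which is 125 mm above the bench. Axes: x across, y along the shaft away from the motor housing, z out of the face: up at the start, down when turned over. Platform 62 mm wide, 10 thick; 10 mm high fences beside the flanges. The other face has a like empty cradle, up to 42 mm proud at the latch end.
- mixer: The mixer's fixed stand; origin on the bench straight below the rotor's centre, axes x across, y along the shaft, z up. The white motor housing, 188 mm high and 170 across, begins 145 mm from the centre along -y; the bearing post begins 145 mm away along +y and is 145 mm high with its boss.
- rotor (a joint): Turn of the rotor about its shaft (rad): 0 at the start, pi or -pi when turned over. Positive: rod_a rises and goes over the top. No end stops; gear drag of about 0.25 N m (2.6 N at a rod) holds it wherever it is left.
- rod_a (a point): Middle of the edge rod that starts on the robot's side: bare round steel, 10 mm diameter, parallel to the shaft and 95 mm from its axis, at shaft height at the start; bare for 240 mm between the rotor's end arms. Turns with the rotor (axes as loaded_face). The open window between rod and platform is 59 mm wide, between rod and carrier side 65 mm.
- rod_b (a point): Middle of the like rod on the far side, 95 mm from the shaft axis the other way.
- latch (a joint): Travel of the slide latch (m): 0 fully open, 0.012 fully home at its stop, its tongue then over the carrier's end flange. It slides along loaded_face -y, towards the carrier; drag about 2 N; stays where it is left.
- latch_tab (a point): On the blue upright thumb tab of the slide latch, at the carrier's end away from the motor housing; 10 mm below the tab's top, mid-way across. Tab 12 mm across (x), 8 thick (y), 31 tall, standing on a flat steel slide 28 mm wide whose top lies 21 to 24 mm below this point (low guides beside it: 25 mm below). Axes as loaded_face; moves with the latch.
- tongue: Flat spring-steel tongue of the slide latch, 22 by 26 by 3 mm, which comes 2 mm above the carrier's end flange when the latch is home; origin on the cradle face below its centre. Pulled on by the carrier, it gives about 1 mm for every 3 N (at most 8 mm).

How it is judged:
By the outcome, as a careful person would: the job done as asked, in the order asked, and still so for the second after the job is handed in, with the robot touching nothing.
It also fails if it takes over 64 s, if anything falls off the work surface, if the arm or the gripper's body presses on something with over 40 N, if the wrist force passes 120 N, or if a joint passes its speed limit or range.

## Working session

There is one attempt and no reset: what is moved stays moved. The work goes in short steps, Python scripts to look and compute and a shell command to move; the robot and the scene stay as the last step left them, time stands still between calls to the robot, and variables do not carry over. Pictures are saved under pics/ and viewed, and the job is handed in when it is done.

```bash
mkdir -p pics; ls; python3 - <<'E'
from rig import *
import cv2
print(sense())
for n in ["scene","side","wrist"]:
    f=grab_frame(n); cv2.imwrite(f"pics/{n}0.png",f["pixels"][:,:,::-1]); print(n,f["K"],f["k1"],f["extrinsics"])
E
```

```text
pics
{'clock': 0.0, 'qpos': array([ 1.18162817e+00,  3.53658920e-01,  1.63417929e+00, -6.87541817e-06,
        1.15518070e+00, -2.40512625e-03]), 'qvel': array([-0.00162952,  0.00034913, -0.00124194,  0.00043588, -0.00027988,
       -0.00032455]), 'joint_efforts': array([ 7.36696547e-04, -6.05252981e+01, -3.42062545e+01,  2.97056170e-05,
        9.36709024e-03,  1.08424169e-05]), 'eef_pos': array([235.56164471, 578.372256  , 230.53562871]), 'tcp_rot': array([-3.14016639e+00,  2.85579747e-06,  2.75483241e+00]), 'contact_force': array([-0.58186666, -0.8381293 ,  0.63024363]), 'wrist_torque': array([ 0.04097015, -0.01924708,  0.04863666]), 'opening': 0.9984451094490351}
scene [[593.27298633   0.         315.79105136]
 [  0.         593.27298633 238.4765763 ]
 [  0.           0.           1.        ]] -0.0879897636644765 [[ 5.64737513e-01  5.94479694e-01 -5.72420680e-01  9.67690464e+02]
 [ 8.25267411e-01 -4.04880157e-01  3.93707708e-01 -1.50557693e+02]
 [ 2.28946282e-03 -6.94741644e-01 -7.19255731e-01  6.18088782e+02]
 [ 0.00000000e+00  0.00000000e+00  0.00000000e+00  1.00000000e+00]]
side [[482.60225693   0.         318.18255257]
 [  0.         482.60225693 243.24079975]
 [  0.           0.           1.        ]] -0.04390551956570562 [[ 9.99710233e-01  7.21933928e-03  2.29637011e-02  5.51406160e+02]
 [-1.27505132e-02 -6.50337012e-01  7.59538804e-01 -3.98365457e+02]
 [ 2.04175131e-02 -7.59611514e-01 -6.50056516e-01  5.34492246e+02]
 [ 0.00000000e+00  0.00000000e+00  0.00000000e+00  1.00000000e+00]]
wrist [[420.41956175   0.         315.08719512]
 [  0.         420.41956175 239.07342869]
 [  0.           0.           1.        ]] -0.07824399282356258 [[ 3.77352909e-01  8.89233718e-01  2.58588818e-01  1.69767795e+02]
 [ 9.26067791e-01 -3.61800669e-01 -1.07232098e-01  6.04147858e+02]
 [-1.79678971e-03  2.79935120e-01 -9.60017240e-01  3.73725963e+02]
 [ 0.00000000e+00  0.00000000e+00  0.00000000e+00  1.00000000e+00]]
```

View pics/scene0.png

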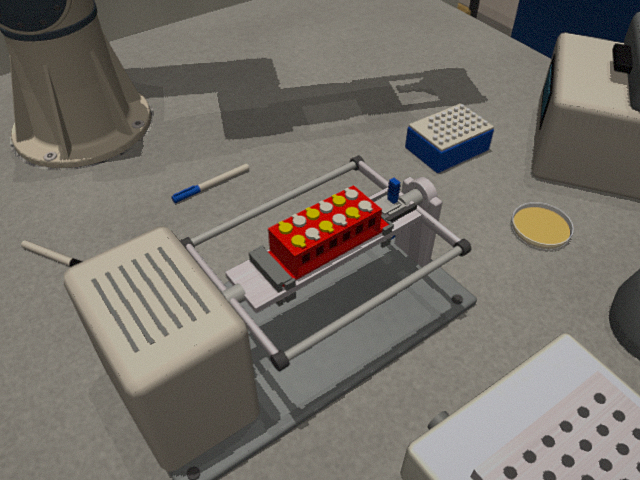

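View pics/side0.png

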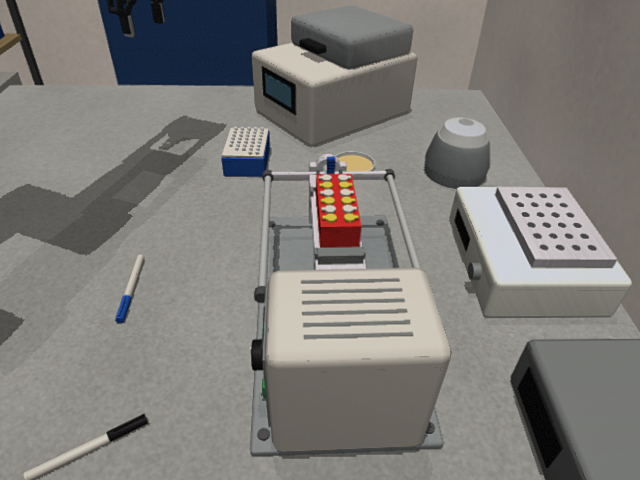

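View pics/wrist0.png

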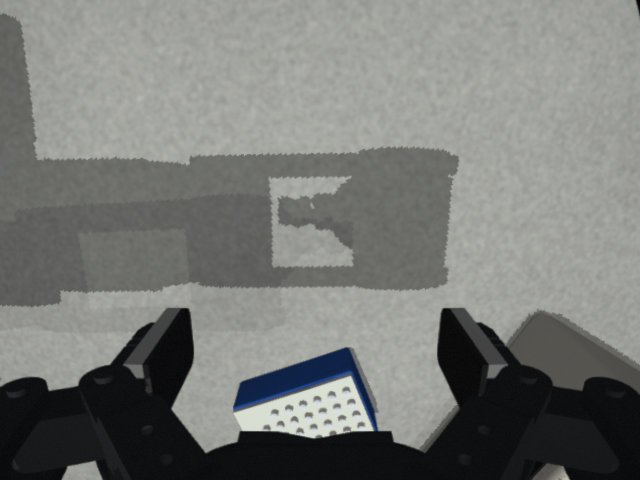

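```bash
cat > h.py <<'E'
import numpy as np, cv2
from rig import *
def proj(f,P):
    P=np.atleast_2d(np.array(P,float)); T=np.linalg.inv(f["extrinsics"]); c=(T[:3,:3]@P.T).T+T[:3,3]
    s=c[:,:2]/c[:,2:]; r2=(s**2).sum(1,keepdims=True); s=s*(1+f["k1"]*r2)
    return s*[f["K"][0,0],f["K"][1,1]]+[f["K"][0,2],f["K"][1,2]]
def ray(f,uv):
    K=f["K"]; d=np.array([(uv[0]-K[0,2])/K[0,0],(uv[1]-K[1,2])/K[1,1]]); s=d.copy()
    for _ in range(20): s=d/(1+f["k1"]*(s@s))
    E=f["extrinsics"]; v=E[:3,:3]@np.array([s[0],s[1],1]); return E[:3,3],v/np.linalg.norm(v)
def atz(f,uv,z):
    o,v=ray(f,uv); return o+v*(z-o[2])/v[2]
def tri(fs,uvs):
    A=np.zeros((3,3));b=np.zeros(3)
    for f,u in zip(fs,uvs):
        o,v=ray(f,u); M=np.eye(3)-np.outer(v,v); A+=M;b+=M@o
    return np.linalg.solve(A,b)
E
python3 - <<'E'
from h import *
np.set_printoptions(precision=1,suppress=True)
fs={}
C={}
for n in ["scene","side"]:
    fs[n]=grab_frame(n)
    for t in ["carrier_mid","latch_tab","rod_a","mixer","rotor","loaded_face","tongue"]:
        for m in masks_of(n,t)[:3]:
            ys,xs=np.nonzero(m["pixels"])
            print(n,t,round(m["conf"],2),np.array(m["centre"]),len(xs),(xs.min(),xs.max(),ys.min(),ys.max()) if len(xs) else None)
    f=fs[n]
    im=cv2.resize(f["pixels"][130:380,180:480] if n=="scene" else f["pixels"][140:300,230:420],None,fx=2.6 if n=="scene" else 3.6,fy=2.6 if n=="scene" else 3.6,interpolation=cv2.INTER_CUBIC)
    im=im[:600,:800]
    cv2.imwrite(f"pics/{n}1.png",im[:,:,::-1])
E
```

```text
scene carrier_mid 0.69 [228.6 323.1] 6380 (np.int64(267), np.int64(387), np.int64(186), np.int64(279))
scene latch_tab 0.66 [204.5 389.1] 625 (np.int64(376), np.int64(406), np.int64(178), np.int64(215))
scene rod_a 0.71 [271.9 313.7] 11346 (np.int64(181), np.int64(469), np.int64(156), np.int64(370))
scene mixer 0.59 [322.3 250.2] 66020 (np.int64(65), np.int64(476), np.int64(156), np.int64(479))
scene rotor 0.89 [268.5 311.5] 12100 (np.int64(181), np.int64(470), np.int64(155), np.int64(369))
scene loaded_face 0.71 [271.  310.7] 12080 (np.int64(180), np.int64(470), np.int64(155), np.int64(370))
side latch_tab 0.45 [164.  329.9] 147 (np.int64(326), np.int64(336), np.int64(157), np.int64(173))
side rod_a 0.91 [236.1 318.9] 4241 (np.int64(254), np.int64(419), np.int64(157), np.int64(302))
side mixer 0.87 [338.7 341.6] 42748 (np.int64(250), np.int64(451), np.int64(153), np.int64(456))
side mixer 0.39 [227.2 315.8] 3908 (np.int64(254), np.int64(418), np.int64(157), np.int64(302))
side rotor 0.69 [229.6 316.8] 4153 (np.int64(254), np.int64(419), np.int64(157), np.int64(302))
side loaded_face 0.79 [228.9 316.1] 4144 (np.int64(254), np.int64(418), np.int64(157), np.int64(302))
```

View pics/scene1.png

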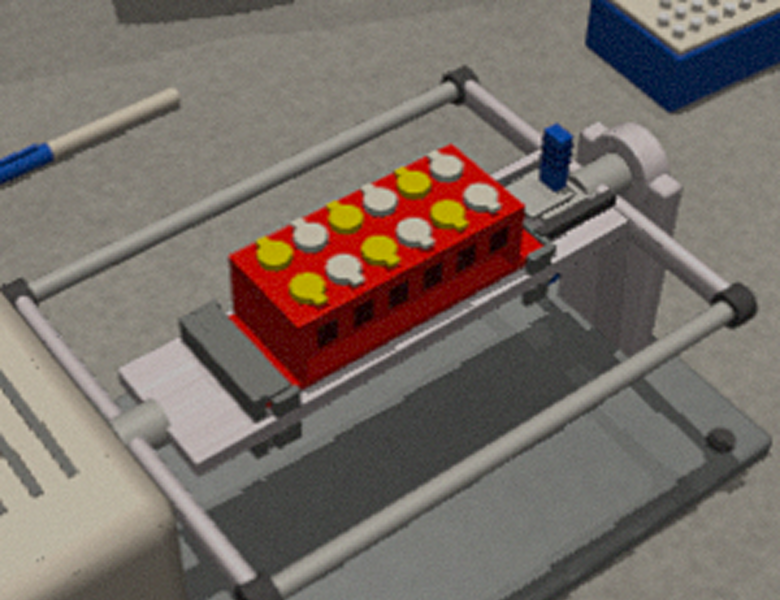

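View pics/side1.png

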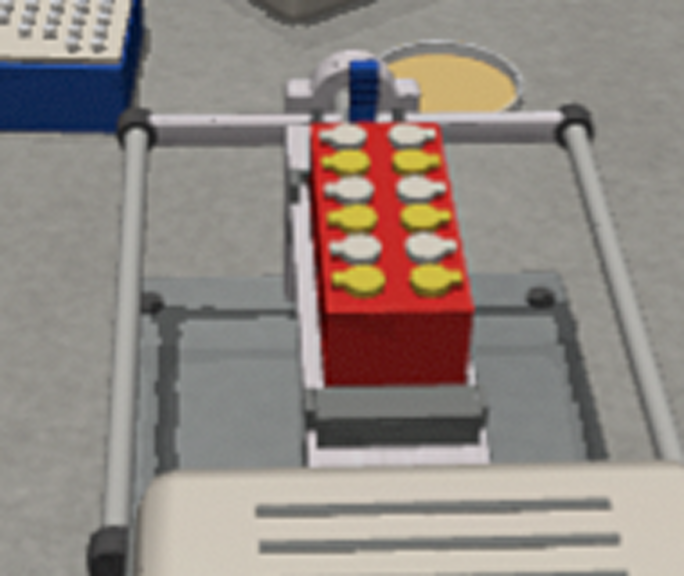

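```bash
cat >> h.py <<'E'
E
python3 - <<'E'
from h import *
from scipy.optimize import least_squares
np.set_printoptions(precision=1,suppress=True)
S=grab_frame("scene");D=grab_frame("side")
sc={"af":(351.9,165.8),"an":(194.2,241.5),"bf":(457.7,248.5),"bn":(286.9,352.3)}
sd={"af":(268,178.3),"bf":(390.6,178.9),"an":(262.8,286.4)}
for k,v in sc.items(): print("sc",k,atz(S,v,125))
for k,v in sd.items(): print("sd",k,atz(D,v,125))
sg={"af":(-95,1),"an":(-95,-1),"bf":(95,1),"bn":(95,-1)}
def pt(p,k,z=125): 
    x,y=sg[k][0],sg[k][1]*p[3]; c,s=np.cos(p[2]),np.sin(p[2]); return [p[0]+c*x-s*y,p[1]+s*x+c*y,z]
def res(p):
    return np.concatenate([(proj(S,pt(p,k))[0]-v) for k,v in sc.items()]+[(proj(D,pt(p,k))[0]-v) for k,v in sd.items()])
r=least_squares(res,[550,50,0,120]); print(r.x, r.x[2]); print(r.fun)
# tab top
x=tri([S,D],[(394.5,204),(330,173)]);print(x)
m=masks_of("scene","latch_tab")[0]; 
# carrier top centre in scene & side
P=r.x;c,s=np.cos(P[2]),np.sin(P[2])
def L(x,y,z): return [P[0]+c*x-s*y,P[1]+s*x+c*y,z]
for n,f in (("scene",S),("side",D)):
    im=f["pixels"].copy()
    pts=[L(-95,-120,125),L(-95,120,125),L(95,120,125),L(95,-120,125)]
    cv2.polylines(im,[proj(f,pts).round().astype(int)],True,(0,255,0),1)
    for z in (148,170):
        cv2.polylines(im,[proj(f,[L(x,y,z) for x,y in((-25,-59),(-25,59),(25,59),(25,-59))]).round().astype(int)],True,(0,255,255),1)
    im=cv2.resize(im[130:380,180:480] if n=="scene" else im[140:300,230:420],None,fx=2.6,fy=2.6,interpolation=cv2.INTER_CUBIC)
    cv2.imwrite(f"pics/{n}2.png",im[:,:,::-1])
E
```

```text
sc af [492.4 233.5 125. ]
sc an [500.3   0.7 125. ]
sc bf [679.8 244.5 125. ]
sc bn [687.    8.6 125. ]
sd af [490.3 233.6 125. ]
sd bf [680.7 235.5 125. ]
sd an [499.6   1.1 125. ]
[589.8 121.5   0.  116.9] 0.03597103662753923
[ 0.  -1.1 -0.  -0.9 -1.3  1.4  0.6  1.6  0.3 -0.5 -0.6 -2.2 -0.4 -0.1]
[586.9 226.8 136.7]
```

View pics/scene2.png

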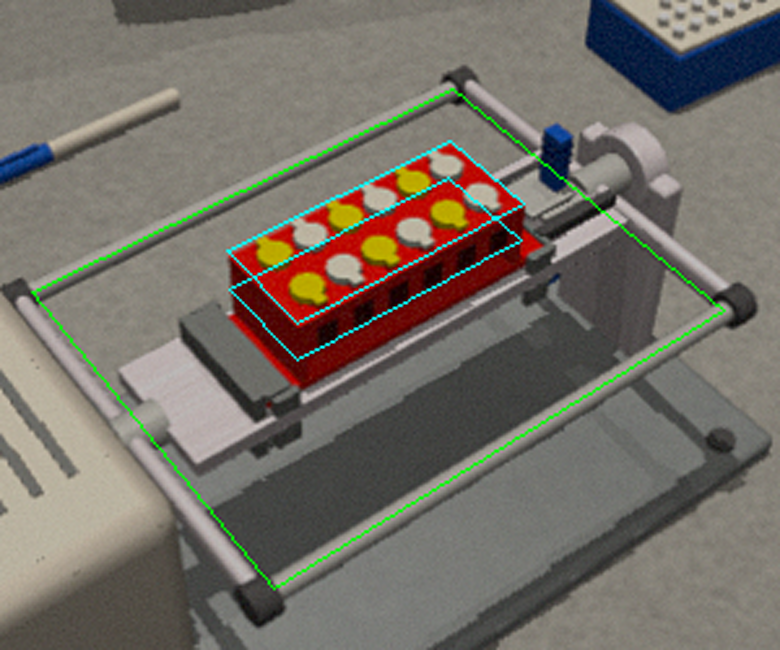

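View pics/side2.png

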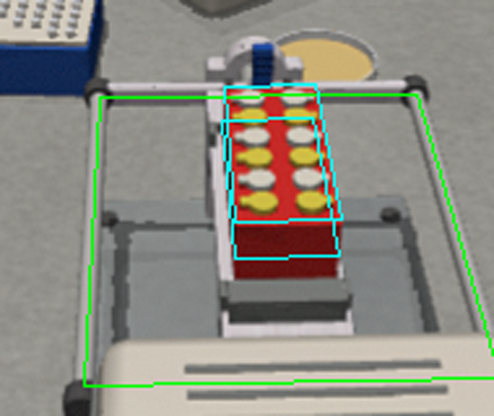

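```bash
cat >> h.py <<'E'
C0=np.array([589.8,121.5]);YAW=0.036
def L(x,y,z):
    c,s=np.cos(YAW),np.sin(YAW); return np.array([C0[0]+c*x-s*y,C0[1]+s*x+c*y,z])
def toL(p):
    c,s=np.cos(YAW),np.sin(YAW); d=np.array(p[:2])-C0; return np.array([c*d[0]+s*d[1],-s*d[0]+c*d[1],p[2]])
E
python3 - <<'E'
from h import *
np.set_printoptions(precision=1,suppress=True)
S=grab_frame("scene");D=grab_frame("side")
for n,f in (("scene",S),("side",D)):
    px=f["pixels"].astype(int); m=(px[:,:,2]>1.6*px[:,:,0])&(px[:,:,2]>40)
    m[:, :370]&=(n=="side"); 
    w=np.zeros_like(m); 
    if n=="scene": w[165:220,370:415]=1
    else: w[150:176,322:342]=1
    ys,xs=np.nonzero(m&w); print(n,xs.min(),xs.max(),ys.min(),ys.max())
    im=px[160:230,360:440] if n=="scene" else px[140:200,300:360]
    k=8
    cv2.imwrite(f"pics/{n}3.png",cv2.resize(im.astype(np.uint8),None,fx=k,fy=k,interpolation=cv2.INTER_CUBIC)[:,:,::-1])
p=tri([S,D],[(394.2,180.3),(331.1,156.7)]);print(p,toL(p))
E
```

```text
scene 388 399 178 203
side 327 334 157 173
[585.7 222.4 171. ] [ -0.5 100.9 171. ]
```

View pics/scene3.png

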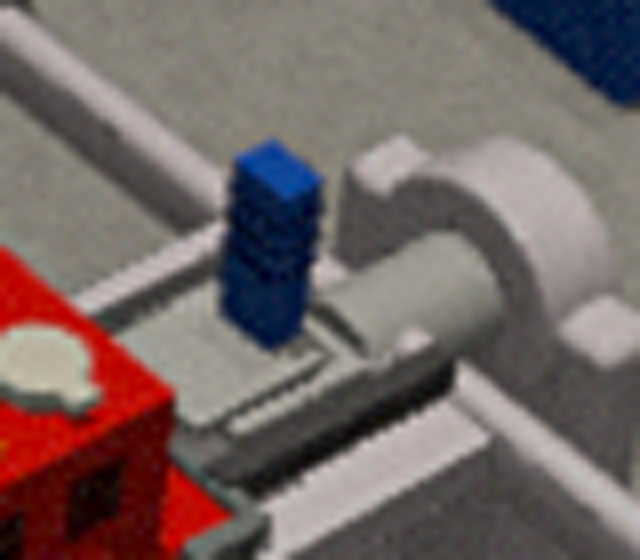

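View pics/side3.png

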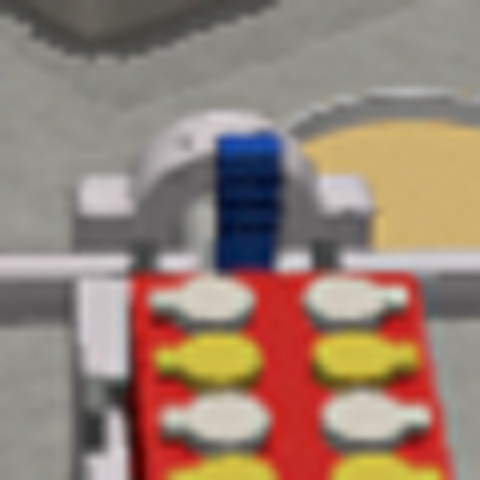

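```bash
python3 -m inch '[{"gripper":0,"spin":8.2},{"gripper":0,"spin":8.2},{"gripper":0,"spin":8.2},{"gripper":0,"spin":8.2},{"gripper":0,"spin":8.2},{"gripper":0,"spin":8.2},{"gripper":0,"spin":8.2},{"gripper":0,"spin":8.2}]' 30
python3 - <<'E'
from h import *
s=sense();print(s["eef_pos"],s["tcp_rot"],toL(s["eef_pos"]),L(0,130,0),s["contact_force"])
E
```

```text
[235.77453864 578.84998865 231.31656336] [3.14153773e+00 1.80028825e-06 2.75478580e+00] [-337.33503417  469.79582175  231.31656336] [585.12101081 251.4157691    0.        ] [-0.18703736 -0.44470181 -0.74386586]$[0]: bad value
```

```bash
python3 -m inch '[{"gripper":0.0,"tx":0,"ty":0,"tz":0,"spin":8.2},{"gripper":0.0,"tx":0,"ty":0,"tz":0,"spin":8.2},{"gripper":0.0,"tx":0,"ty":0,"tz":0,"spin":8.2},{"gripper":0.0,"tx":0,"ty":0,"tz":0,"spin":8.2},{"gripper":0.0,"tx":0,"ty":0,"tz":0,"spin":8.2},{"gripper":0.0,"tx":0,"ty":0,"tz":0,"spin":8.2},{"gripper":0.0,"tx":0,"ty":0,"tz":0,"spin":8.2},{"gripper":0.0,"tx":0,"ty":0,"tz":0,"spin":8.2}]' 30
python3 - <<'E'
from h import *
s=sense();print(s["clock"],s["eef_pos"],s["tcp_rot"],toL(s["eef_pos"]),s["contact_force"])
E
```

```text
clock: 2.0
eef_pos: [235.7, 578.8, 231.3]
tcp_rot: [-3.142, 0.0, 1.604]
contact_force: [-1.5, -0.5, -0.4]
opening: 0.001
2.0 [235.73375466 578.82342975 231.28261189] [-3.14157135e+00  5.72006227e-06  1.60398533e+00] [-337.37674764  469.77074797  231.28261189] [-1.48038504 -0.47194607 -0.40507014]
```

```bash
python3 -m inch '[{"gripper":0.0,"tx":-0.03,"ty":0.03,"tz":0,"spin":0},{"gripper":0.0,"tx":-0.03,"ty":0.03,"tz":0,"spin":0},{"gripper":0.0,"tx":-0.03,"ty":0.03,"tz":0,"spin":0},{"gripper":0.0,"tx":-0.03,"ty":0.03,"tz":0,"spin":0},{"gripper":0.0,"tx":-0.03,"ty":0.03,"tz":0,"spin":0},{"gripper":0.0,"tx":-0.03,"ty":0.03,"tz":0,"spin":0},{"gripper":0.0,"tx":-0.03,"ty":0.03,"tz":0,"spin":0},{"gripper":0.0,"tx":-0.03,"ty":0.03,"tz":0,"spin":0}]'
python3 -m inch '[{"gripper":0.0,"tx":-0.025,"ty":0.025,"tz":0,"spin":0},{"gripper":0.0,"tx":-0.025,"ty":0.025,"tz":0,"spin":0},{"gripper":0.0,"tx":-0.025,"ty":0.025,"tz":0,"spin":0},{"gripper":0.0,"tx":-0.02,"ty":0.02,"tz":0,"spin":0},{"gripper":0.0,"tx":0,"ty":0,"tz":0.01,"spin":0},{"gripper":0.0,"tx":0,"ty":0,"tz":0.01,"spin":0},{"gripper":0.0,"tx":0,"ty":0,"tz":0.01,"spin":0},{"gripper":0.0,"tx":0,"ty":0,"tz":0,"spin":0}]'
python3 - <<'E'
from h import *
s=sense();print(s["clock"],s["eef_pos"],s["tcp_rot"],toL(s["eef_pos"]),s["contact_force"])
for n in ["scene","side","wrist"]:
    f=grab_frame(n); cv2.imwrite(f"pics/{n}4.png",f["pixels"][:,:,::-1])
E
```

```text
clock: 2.8
eef_pos: [486.1, 347.1, 231.5]
tcp_rot: [3.141, -0.0, 1.61]
contact_force: [-0.0, 0.8, 0.0]
opening: 0.004
clock: 3.6
eef_pos: [581.7, 257.5, 199.1]
tcp_rot: [-3.138, 0.001, 1.611]
contact_force: [-1.0, 0.1, -0.6]
opening: 0.001
3.6 [581.71303849 257.51696945 199.13441169] [-3.13825469e+00  1.09323734e-03  1.61099891e+00] [ -3.18616843 136.21990771 199.13441169] [-0.9982722   0.05100012 -0.57275908]
```

View pics/wrist4.png

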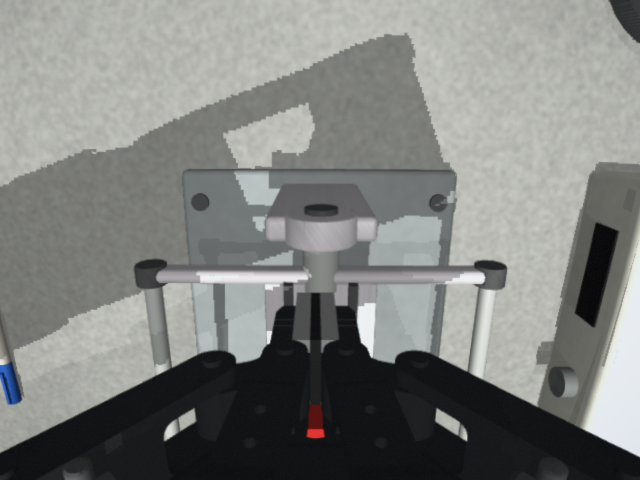

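View pics/scene4.png

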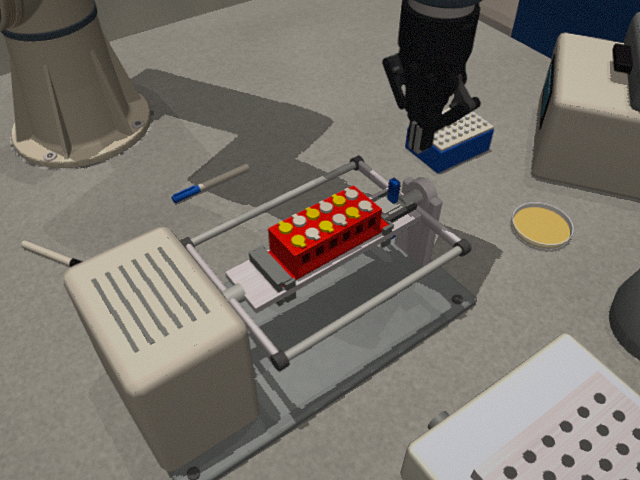

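```bash
python3 -m inch '[{"gripper":0.0,"tx":-0.003,"ty":0.001,"tz":0.01,"spin":0},{"gripper":0.0,"tx":-0.002,"ty":0.001,"tz":0.01,"spin":0},{"gripper":0.0,"tx":0,"ty":0,"tz":0.01,"spin":0},{"gripper":0.0,"tx":0,"ty":0,"tz":0.01,"spin":0},{"gripper":0.0,"tx":0,"ty":0,"tz":0.004,"spin":0},{"gripper":0.0,"tx":0,"ty":0,"tz":0,"spin":0},{"gripper":0.0,"tx":0,"ty":0,"tz":0,"spin":0},{"gripper":0.0,"tx":0,"ty":0,"tz":0,"spin":0}]'
python3 - <<'E'
from h import *
s=sense();print(s["clock"],s["eef_pos"],s["tcp_rot"],toL(s["eef_pos"]),s["contact_force"])
f=grab_frame("scene"); im=f["pixels"].copy()
for p in proj(f,[s["eef_pos"]]): cv2.circle(im,tuple(p.round().astype(int)),2,(0,255,0),-1); print(p)
cv2.imwrite("pics/scene5.png",cv2.resize(im[100:260,330:490],None,fx=3.7,fy=3.7,interpolation=cv2.INTER_CUBIC)[:,:,::-1])
E
```

```text
clock: 4.55
eef_pos: [586.1, 252.4, 157.8]
tcp_rot: [3.141, -0.0, 1.61]
contact_force: [-0.3, -1.1, -0.1]
opening: 0.0
4.55 [586.09738703 252.40608498 157.75437708] [ 3.14085754e+00 -2.71878021e-04  1.60992451e+00] [  1.01138727 130.95453228 157.75437708] [-0.28177551 -1.07864354 -0.06632962]
[412.65506299 179.86676892]
```

View pics/scene5.png

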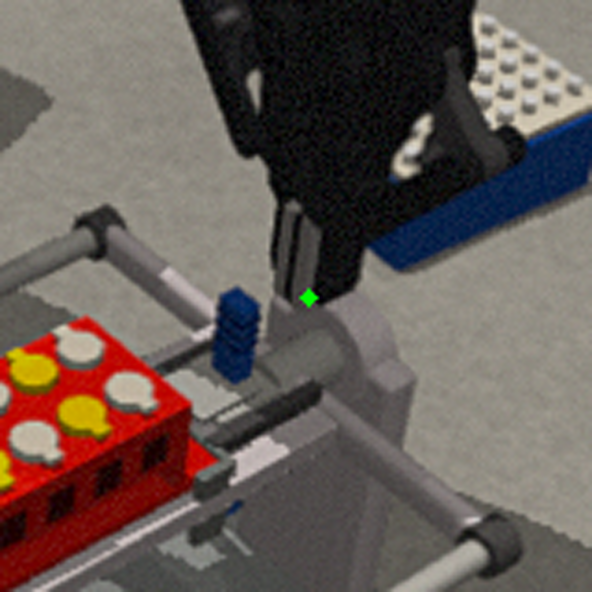

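```bash
python3 -m inch '[{"gripper":0.0,"tx":-0.003,"ty":-0.001,"tz":0.004,"spin":0},{"gripper":0.0,"tx":-0.003,"ty":0,"tz":0.001,"spin":0},{"gripper":0.0,"tx":-0.003,"ty":0,"tz":0,"spin":0},{"gripper":0.0,"tx":-0.003,"ty":0,"tz":0,"spin":0},{"gripper":0.0,"tx":-0.002,"ty":0,"tz":0,"spin":0},{"gripper":0.0,"tx":-0.002,"ty":0,"tz":0,"spin":0},{"gripper":0.0,"tx":-0.002,"ty":0,"tz":0,"spin":0},{"gripper":0.0,"tx":-0.002,"ty":0,"tz":0,"spin":0}]'
python3 -m inch '[{"gripper":0.0,"tx":-0.001,"ty":0,"tz":0,"spin":0},{"gripper":0.0,"tx":-0.001,"ty":0,"tz":0,"spin":0},{"gripper":0.0,"tx":0,"ty":0,"tz":0,"spin":0},{"gripper":0.0,"tx":0,"ty":0,"tz":0,"spin":0},{"gripper":0.0,"tx":0,"ty":0,"tz":0,"spin":0},{"gripper":0.0,"tx":0,"ty":0,"tz":0,"spin":0},{"gripper":0.0,"tx":0,"ty":0,"tz":0,"spin":0},{"gripper":0.0,"tx":0,"ty":0,"tz":0,"spin":0}]'
python3 - <<'E'
from h import *
s=sense();print(s["clock"],toL(s["eef_pos"]),s["contact_force"])
f=grab_frame("scene"); im=f["pixels"].copy()
cv2.imwrite("pics/scene6.png",cv2.resize(im[120:240,340:460],None,fx=5,fy=5,interpolation=cv2.INTER_CUBIC)[:,:,::-1])
E
```

```text
clock: 5.4
eef_pos: [585.7, 232.4, 152.4]
tcp_rot: [3.141, -0.001, 1.61]
contact_force: [0.0, 2.1, 1.0]
opening: -0.0
clock: 6.2
eef_pos: [585.7, 230.2, 152.3]
tcp_rot: [3.141, 0.0, 1.61]
contact_force: [0.4, 0.2, 0.9]
opening: -0.0
6.2 [ -0.17815475 108.78214077 152.28881905] [0.36515416 0.16359978 0.85673237]
```

View pics/scene6.png

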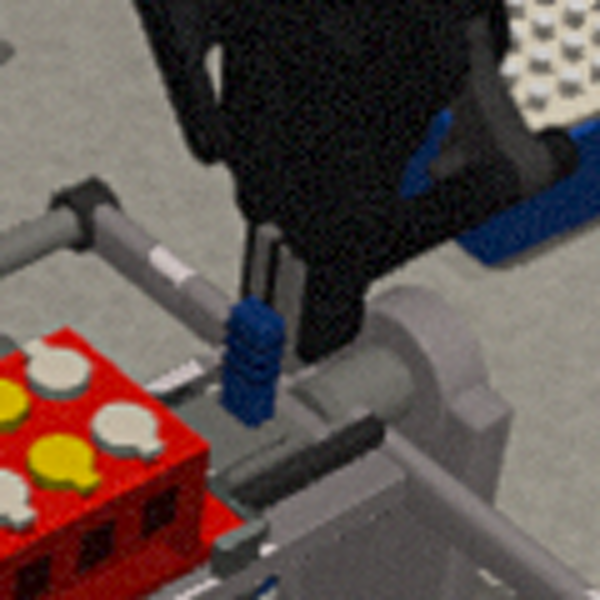

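```bash
python3 -m inch '[{"gripper":0.0,"tx":-0.001,"ty":0,"tz":0,"spin":0},{"gripper":0.0,"tx":-0.001,"ty":0,"tz":0,"spin":0},{"gripper":0.0,"tx":-0.001,"ty":0,"tz":0,"spin":0},{"gripper":0.0,"tx":-0.001,"ty":0,"tz":0,"spin":0},{"gripper":0.0,"tx":0,"ty":0,"tz":0,"spin":0},{"gripper":0.0,"tx":0,"ty":0,"tz":0,"spin":0},{"gripper":0.0,"tx":0,"ty":0,"tz":0,"spin":0},{"gripper":0.0,"tx":0,"ty":0,"tz":0,"spin":0}]'
python3 -m inch '[{"gripper":0.0,"tx":-0.001,"ty":0,"tz":0,"spin":0},{"gripper":0.0,"tx":-0.001,"ty":0,"tz":0,"spin":0},{"gripper":0.0,"tx":0,"ty":0,"tz":0,"spin":0},{"gripper":0.0,"tx":0,"ty":0,"tz":0,"spin":0},{"gripper":0.0,"tx":0,"ty":0,"tz":0,"spin":0},{"gripper":0.0,"tx":0,"ty":0,"tz":0,"spin":0},{"gripper":0.0,"tx":0,"ty":0,"tz":0,"spin":0},{"gripper":0.0,"tx":0,"ty":0,"tz":0,"spin":0}]'
python3 - <<'E'
from h import *
s=sense();print(s["clock"],toL(s["eef_pos"]),s["contact_force"])
E
```

```text
clock: 7.05
eef_pos: [585.7, 226.1, 152.2]
tcp_rot: [-3.141, 0.0, 1.61]
contact_force: [0.3, 0.5, 0.5]
opening: 0.002
clock: 7.85
eef_pos: [585.8, 224.2, 152.2]
tcp_rot: [-3.141, 0.0, 1.61]
contact_force: [-0.6, 4.4, -1.1]
opening: 0.001
7.85 [ -0.29162437 102.80485587 152.20968413] [-0.64258322  4.41513118 -1.08914277]
```

```bash
python3 -m inch '[{"gripper":0.0,"tx":-0.001,"ty":0,"tz":0,"spin":0},{"gripper":0.0,"tx":0,"ty":0,"tz":0,"spin":0},{"gripper":0.0,"tx":0,"ty":0,"tz":0,"spin":0},{"gripper":0.0,"tx":0,"ty":0,"tz":0,"spin":0},{"gripper":0.0,"tx":0,"ty":0,"tz":0,"spin":0},{"gripper":0.0,"tx":0,"ty":0,"tz":0,"spin":0},{"gripper":0.0,"tx":0,"ty":0,"tz":0,"spin":0},{"gripper":0.0,"tx":0,"ty":0,"tz":0,"spin":0}]'
python3 - <<'E'
from h import *
s=sense();print(s["clock"],toL(s["eef_pos"]),s["contact_force"])
f=grab_frame("scene"); im=f["pixels"].copy()
cv2.imwrite("pics/scene7.png",cv2.resize(im[120:240,340:460],None,fx=5,fy=5,interpolation=cv2.INTER_CUBIC)[:,:,::-1])
E
```

```text
clock: 8.65
eef_pos: [585.8, 223.8, 152.3]
tcp_rot: [-3.142, -0.001, 1.61]
contact_force: [-1.1, 7.3, -0.7]
opening: -0.0
8.65 [ -0.29416766 102.41302501 152.25394877] [-1.07386739  7.26251519 -0.71657949]
```

View pics/scene7.png

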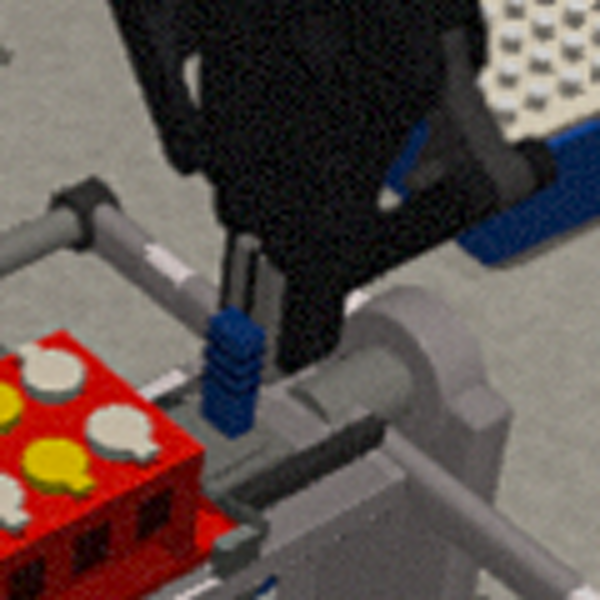

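```bash
python3 - <<'E'
from h import *
np.set_printoptions(precision=1,suppress=True)
f=grab_frame("scene")
for uv in [(394.6,181.5),(390.6,182),(386.4,184.4)]: print(toL(atz(f,uv,172)))
# carrier corner (x+,y+) top before/after, both from same-zoom crops
for uv in [(340+208/5,120+447/5),(340+203/5,120+452/5)]: print("corner",toL(atz(f,uv,170)))
a=cv2.imread("pics/scene6.png");b=cv2.imread("pics/scene7.png")
g=lambda i:cv2.cvtColor(i,cv2.COLOR_BGR2GRAY).astype(np.float32)
print(cv2.phaseCorrelate(g(a)[330:480,0:200],g(b)[330:480,0:200]))
o=cv2.imread("pics/scene0.png")[185:280,265:380];n=f["pixels"][185:280,265:380,::-1]
print(cv2.phaseCorrelate(g(o),g(n.copy())))
c=grab_frame("side")["pixels"]
cv2.imwrite("pics/side7.png",cv2.resize(c[140:220,290:390],None,fx=7,fy=7,interpolation=cv2.INTER_CUBIC)[:,:,::-1])
cv2.imwrite("pics/scene7b.png",cv2.resize(np.hstack([o,n]),None,fx=3.4,fy=3.4,interpolation=cv2.INTER_CUBIC))
E
```

```text
[  2.2  99.1 172. ]
[  0.1  94.8 172. ]
[  0.4  88.  172. ]
corner [ 27.4  57.5 170. ]
corner [ 28.   55.6 170. ]
((-0.503304639902197, -0.1325358400952723), 0.2648692278544108)
((-0.8327593177891259, 0.5830484308177404), 0.8580460644430584)
```

View pics/scene7b.png

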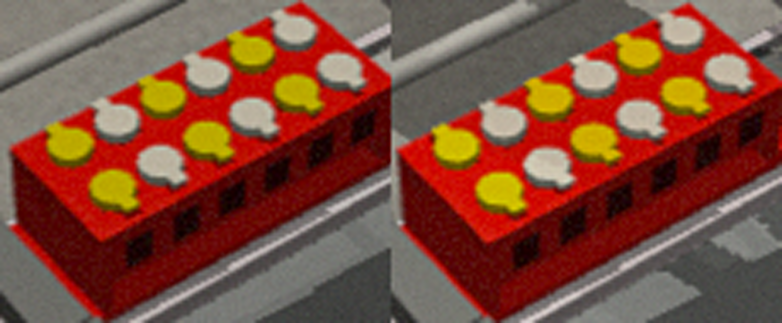

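View pics/side7.png

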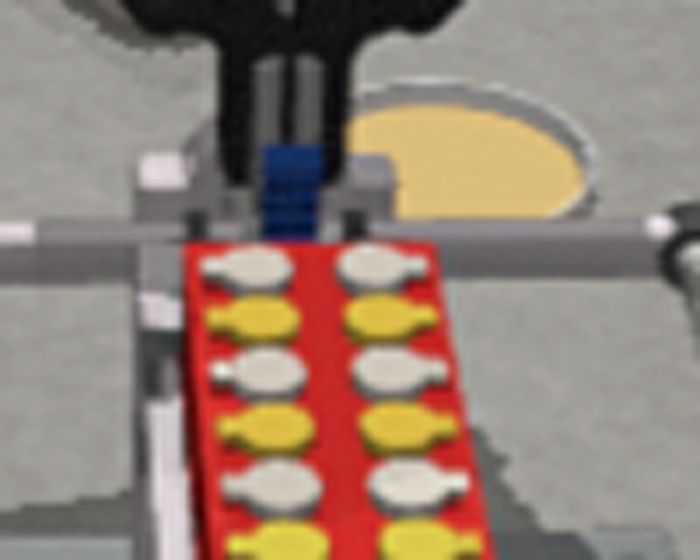

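```bash
python3 -m inch '[{"gripper":0.0,"tx":-0.001,"ty":0,"tz":0,"spin":0},{"gripper":0.0,"tx":-0.001,"ty":0,"tz":0,"spin":0},{"gripper":0.0,"tx":-0.001,"ty":0,"tz":0,"spin":0},{"gripper":0.0,"tx":0,"ty":0,"tz":0,"spin":0},{"gripper":0.0,"tx":0,"ty":0,"tz":0,"spin":0},{"gripper":0.0,"tx":0,"ty":0,"tz":0,"spin":0},{"gripper":0.0,"tx":0,"ty":0,"tz":0,"spin":0},{"gripper":0.0,"tx":0,"ty":0,"tz":0,"spin":0}]'
python3 - <<'E'
from h import *
s=sense();print(s["clock"],toL(s["eef_pos"]),s["contact_force"])
f=grab_frame("scene"); im=f["pixels"].copy()
cv2.imwrite("pics/scene8.png",cv2.resize(im[120:240,340:460],None,fx=5,fy=5,interpolation=cv2.INTER_CUBIC)[:,:,::-1])
g=lambda i:cv2.cvtColor(i,cv2.COLOR_BGR2GRAY).astype(np.float32)
o=cv2.imread("pics/scene0.png")[185:280,265:380];n=im[185:280,265:380,::-1]
print(cv2.phaseCorrelate(g(o),g(n.copy())))
E
```

```text
clock: 9.6
eef_pos: [585.9, 223.5, 152.4]
tcp_rot: [3.141, -0.005, 1.609]
contact_force: [-2.5, 19.1, -3.9]
opening: 0.003
9.6 [ -0.26088634 102.0270371  152.37827519] [-2.51547838 19.1246732  -3.87492732]
((-0.845222510772345, 0.6428333674524467), 0.8543027821514342)
```

View pics/scene8.png

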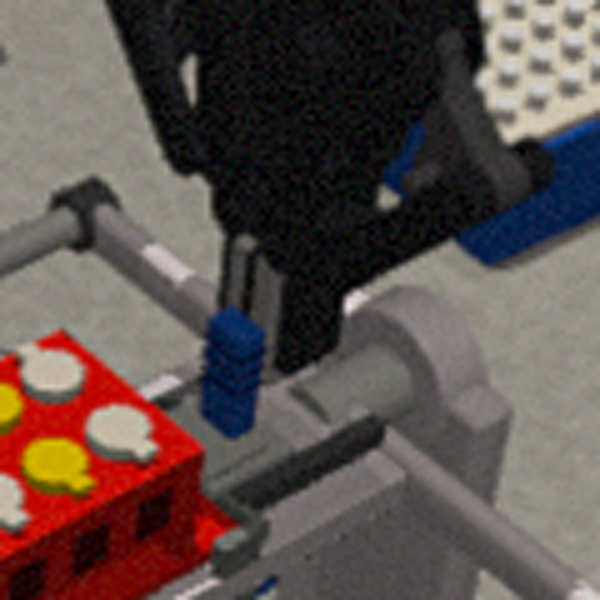

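```bash
python3 -m inch '[{"gripper":0.0,"tx":0.01,"ty":0,"tz":0,"spin":0},{"gripper":0.0,"tx":0.004,"ty":0,"tz":0,"spin":0},{"gripper":0.0,"tx":0,"ty":0,"tz":-0.03,"spin":0},{"gripper":0.0,"tx":0,"ty":0,"tz":-0.035,"spin":0},{"gripper":0.085,"tx":-0.01,"ty":0,"tz":-0.015,"spin":0},{"gripper":0.085,"tx":-0.03,"ty":0,"tz":0,"spin":0},{"gripper":0.085,"tx":-0.035,"ty":0,"tz":0,"spin":0},{"gripper":0.085,"tx":-0.035,"ty":0,"tz":0,"spin":0}]'
python3 - <<'E'
from h import *
s=sense();print(s["clock"],toL(s["eef_pos"]),s["contact_force"])
for n in ["scene","wrist"]:
    f=grab_frame(n); cv2.imwrite(f"pics/{n}9.png",f["pixels"][:,:,::-1])
E
```

```text
clock: 10.45
eef_pos: [589.4, 122.3, 232.1]
tcp_rot: [-3.141, 0.001, 1.611]
contact_force: [0.8, 0.5, 0.1]
opening: 0.68
10.45 [ -0.36879808   0.79448177 232.05169644] [0.80182177 0.49608413 0.14412096]
```

View pics/wrist9.png

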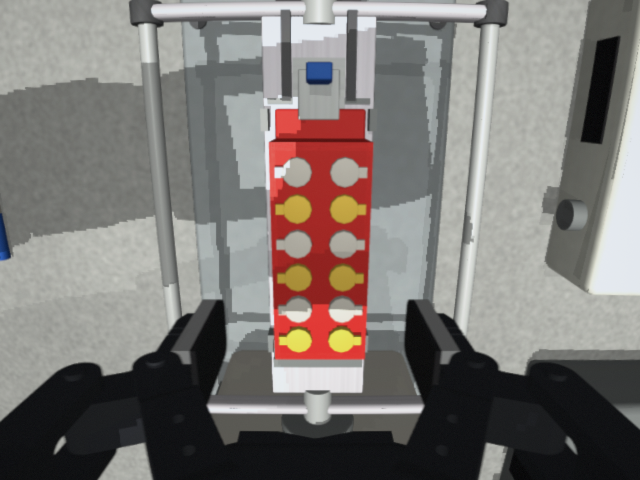

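View pics/scene9.png

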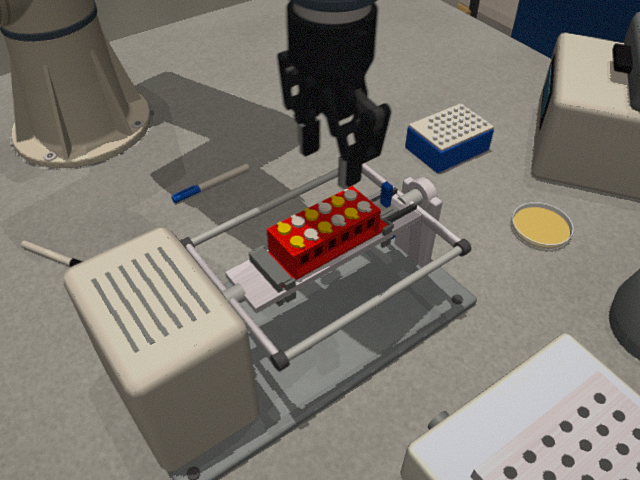

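```bash
python3 -m inch '[{"gripper":0.085,"tx":-0.001,"ty":0.001,"tz":0.01,"spin":0},{"gripper":0.085,"tx":0,"ty":0,"tz":0.025,"spin":0},{"gripper":0.085,"tx":0,"ty":0,"tz":0.025,"spin":0},{"gripper":0.085,"tx":0,"ty":0,"tz":0.02,"spin":0},{"gripper":0.085,"tx":0,"ty":0,"tz":0.01,"spin":0},{"gripper":0.085,"tx":0,"ty":0,"tz":0.004,"spin":0},{"gripper":0.085,"tx":0,"ty":0,"tz":0,"spin":0},{"gripper":0.085,"tx":0,"ty":0,"tz":0,"spin":0}]' 40
python3 - <<'E'
from h import *
s=sense();print(s["clock"],toL(s["eef_pos"]),s["contact_force"])
for n in ["wrist"]:
    f=grab_frame(n); cv2.imwrite(f"pics/{n}10.png",f["pixels"][:,:,::-1])
E
```

```text
clock: 11.35
eef_pos: [591.4, 123.6, 139.0]
tcp_rot: [3.14, -0.0, 1.61]
contact_force: [-1.0, -0.2, -0.1]
opening: 0.998
11.35 [  1.70239241   2.07528097 139.04391475] [-0.97904963 -0.15752502 -0.0951265 ]
```

View pics/wrist10.png

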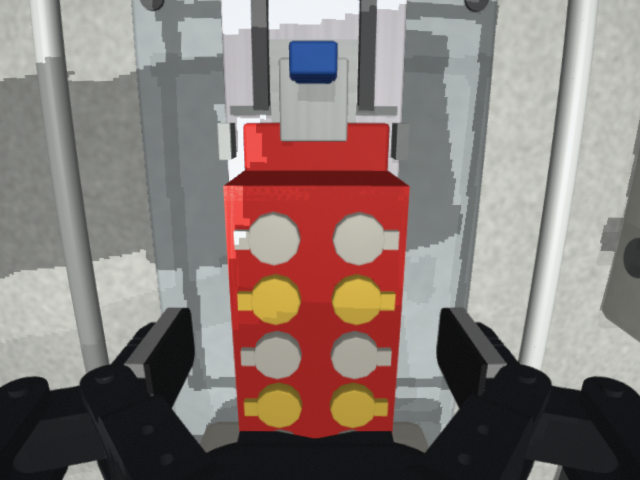

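```bash
python3 -m inch '[{"gripper":0.04,"tx":0,"ty":0,"tz":0,"spin":0},{"gripper":0.04,"tx":0,"ty":0,"tz":0,"spin":0},{"gripper":0.04,"tx":0,"ty":0,"tz":0,"spin":0},{"gripper":0.04,"tx":0,"ty":0,"tz":0,"spin":0},{"gripper":0.04,"tx":0,"ty":0,"tz":0,"spin":0},{"gripper":0.04,"tx":0,"ty":0,"tz":0,"spin":0},{"gripper":0.04,"tx":0,"ty":0,"tz":0,"spin":0},{"gripper":0.04,"tx":0,"ty":0,"tz":0,"spin":0}]' 40
python3 - <<'E'
from h import *
s=sense();print(s["clock"],toL(s["eef_pos"]),s["contact_force"],s["opening"]*85)
E
```

```text
clock: 12.2
eef_pos: [591.3, 123.4, 139.0]
tcp_rot: [3.14, -0.0, 1.61]
contact_force: [0.3, -0.2, 5.6]
opening: 0.578
12.2 [  1.57630581   1.86299381 139.0028228 ] [ 0.27874039 -0.19154491  5.64328779] 49.16537473724699
```

```bash
python3 -m inch '[{"gripper":0.04,"tx":0,"ty":0,"tz":-0.001,"spin":0},{"gripper":0.04,"tx":0,"ty":0,"tz":-0.001,"spin":0},{"gripper":0.04,"tx":0,"ty":0,"tz":-0.001,"spin":0},{"gripper":0.04,"tx":0,"ty":0,"tz":0,"spin":0},{"gripper":0.04,"tx":0,"ty":0,"tz":0,"spin":0},{"gripper":0.04,"tx":0,"ty":0,"tz":0,"spin":0},{"gripper":0.04,"tx":0,"ty":0,"tz":0,"spin":0},{"gripper":0.04,"tx":0,"ty":0,"tz":0,"spin":0}]'
python3 - <<'E'
from h import *
s=sense();print(s["clock"],toL(s["eef_pos"]),s["contact_force"],s["opening"]*85)
E
python3 -m inch '[{"gripper":0.04,"tx":0,"ty":0,"tz":-0.001,"spin":0},{"gripper":0.04,"tx":0,"ty":0,"tz":-0.001,"spin":0},{"gripper":0.04,"tx":0,"ty":0,"tz":0,"spin":0},{"gripper":0.04,"tx":0,"ty":0,"tz":0,"spin":0},{"gripper":0.04,"tx":0,"ty":0,"tz":0,"spin":0},{"gripper":0.04,"tx":0,"ty":0,"tz":0,"spin":0},{"gripper":0.04,"tx":0,"ty":0,"tz":0,"spin":0},{"gripper":0.04,"tx":0,"ty":0,"tz":0,"spin":0}]'
```

```text
clock: 13.0
eef_pos: [590.5, 123.3, 141.1]
tcp_rot: [-3.141, 0.0, 1.61]
contact_force: [-0.4, -0.7, -3.6]
opening: 0.578
13.0 [  0.81016349   1.78369479 141.07586614] [-0.39922658 -0.67337314 -3.62595606] 49.11286258257852
clock: 13.8
eef_pos: [590.5, 123.0, 142.2]
tcp_rot: [-3.141, 0.001, 1.61]
contact_force: [5.2, -2.7, -21.8]
opening: 0.579
```

```bash
python3 - <<'E'
from h import *
s=sense();print(s["clock"],toL(s["eef_pos"]),s["contact_force"],s["opening"]*85)
f=grab_frame("wrist"); cv2.imwrite(f"pics/wrist11.png",f["pixels"][:,:,::-1])
E
python3 -m inch '[{"gripper":0.04,"tx":0,"ty":0,"tz":0.001,"spin":0},{"gripper":0.04,"tx":0,"ty":0,"tz":0.001,"spin":0},{"gripper":0.04,"tx":0,"ty":0,"tz":0.001,"spin":0},{"gripper":0.04,"tx":0,"ty":0,"tz":0.001,"spin":0},{"gripper":0.04,"tx":0,"ty":0,"tz":0,"spin":0},{"gripper":0.04,"tx":0,"ty":0,"tz":0,"spin":0},{"gripper":0.085,"tx":0,"ty":0,"tz":0,"spin":0},{"gripper":0.085,"tx":0,"ty":0,"tz":0,"spin":0}]'
python3 -m inch '[{"gripper":0.085,"tx":0,"ty":0,"tz":0,"spin":0},{"gripper":0.085,"tx":0,"ty":0,"tz":0,"spin":0},{"gripper":0.085,"tx":0,"ty":0,"tz":-0.02,"spin":0},{"gripper":0.085,"tx":0,"ty":0,"tz":-0.03,"spin":0},{"gripper":0.03,"tx":0,"ty":0,"tz":-0.03,"spin":0},{"gripper":0.03,"tx":0,"ty":-0.03,"tz":-0.01,"spin":0},{"gripper":0.03,"tx":0,"ty":-0.03,"tz":0,"spin":0},{"gripper":0.03,"tx":0,"ty":-0.03,"tz":0,"spin":0}]'
python3 - <<'E'
from h import *
s=sense();print(s["clock"],toL(s["eef_pos"]),s["contact_force"],s["opening"]*85)
for n in ["scene","wrist"]:
    f=grab_frame(n); cv2.imwrite(f"pics/{n}12.png",f["pixels"][:,:,::-1])
E
```

```text
13.8 [  0.75893198   1.46388201 142.18596436] [  5.22591359  -2.69552987 -21.79615197] 49.24880193013054
clock: 14.65
eef_pos: [591.3, 123.7, 139.8]
tcp_rot: [3.14, -0.001, 1.61]
contact_force: [-0.4, -0.1, -0.1]
opening: 0.896
clock: 15.45
eef_pos: [500.1, 119.8, 229.8]
tcp_rot: [3.141, -0.0, 1.61]
contact_force: [0.1, -0.0, -0.1]
opening: 0.357
15.45 [-89.66683512   1.55578793 229.76067321] [ 0.06306348 -0.00241736 -0.14788251] 30.31639859454942
```

View pics/wrist11.png

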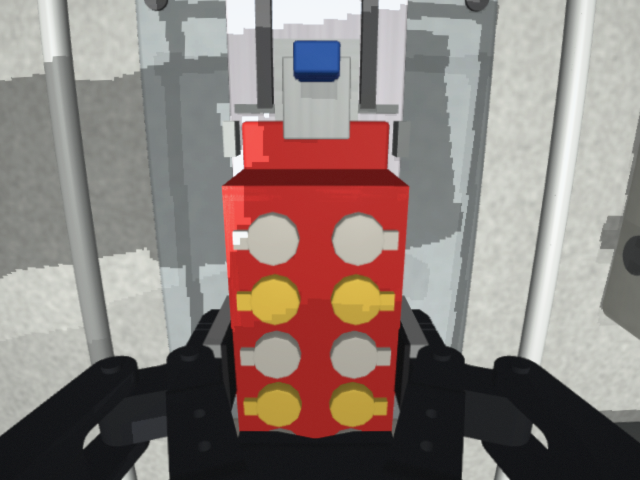

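View pics/wrist12.png

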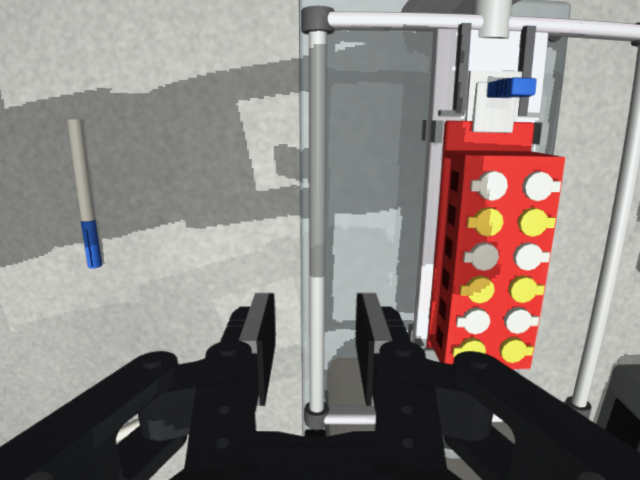

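View pics/scene12.png

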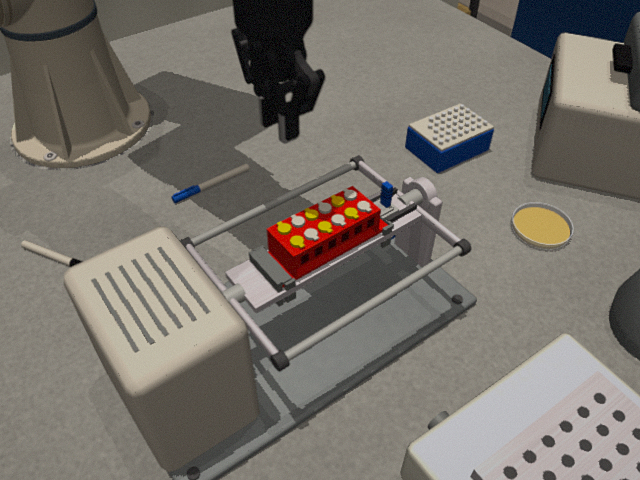

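```bash
python3 - <<'E'
from h import *
s=sense();print(s["clock"],toL(s["eef_pos"]))
f=grab_frame("wrist");px=f["pixels"]
for x in (-97,-95,-93): print(x,[proj(f,[L(x,y,125)])[0].round(1) for y in (0,60,100)])
for p in (0,60,100): 
    r=int(proj(f,[L(-95,p,125)])[0][1]); print(p,r)
im=cv2.resize(px[0:300,270:370],None,fx=4,fy=2)
cv2.imwrite("pics/wrist13.png",im[:,:,::-1])
E
```

```text
15.55 [-92.3175676    1.37070163 229.2294282 ]
-97 [array([308. , 237.4]), array([307.9, 137.1]), array([307.9,  63.7])]
-95 [array([311.3, 237.4]), array([311.4, 137.1]), array([311.5,  63.7])]
-93 [array([314.6, 237.4]), array([314.9, 137.1]), array([315.1,  63.8])]
0 237
60 137
100 63
```

View pics/wrist13.png

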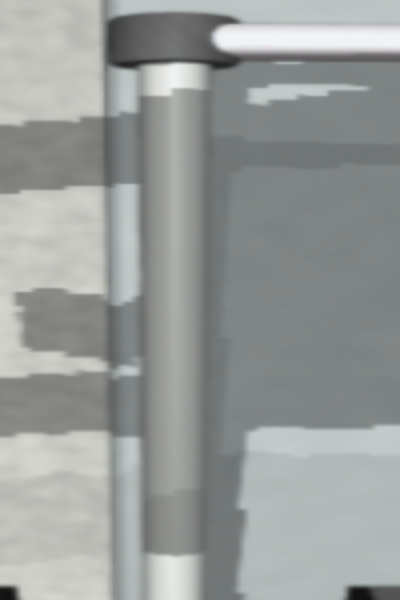

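```bash
python3 -m inch '[{"gripper":0.03,"tx":0,"ty":-0.0015,"tz":0.02,"spin":0},{"gripper":0.03,"tx":0,"ty":0,"tz":0.03,"spin":0},{"gripper":0.03,"tx":0,"ty":0,"tz":0.03,"spin":0},{"gripper":0.03,"tx":0,"ty":0,"tz":0.025,"spin":0},{"gripper":0.03,"tx":0,"ty":0,"tz":0.013,"spin":0},{"gripper":0.03,"tx":0,"ty":0,"tz":0.005,"spin":0},{"gripper":0.03,"tx":0,"ty":0,"tz":0,"spin":0},{"gripper":0.03,"tx":0,"ty":0,"tz":0,"spin":0}]' 20
python3 - <<'E'
from h import *
s=sense();print(s["clock"],toL(s["eef_pos"]),s["contact_force"],s["opening"]*85)
for n in ["scene","wrist"]:
    f=grab_frame(n); cv2.imwrite(f"pics/{n}14.png",f["pixels"][:,:,::-1])
E
```

```text
clock: 16.4
eef_pos: [500.4, 120.0, 107.2]
tcp_rot: [3.14, -0.0, 1.61]
contact_force: [0.1, -0.7, 0.6]
opening: 0.354
16.4 [-89.44548253   1.68887589 107.20792826] [ 0.08929543 -0.65107066  0.55990125] 30.068125161621502
```

View pics/wrist14.png

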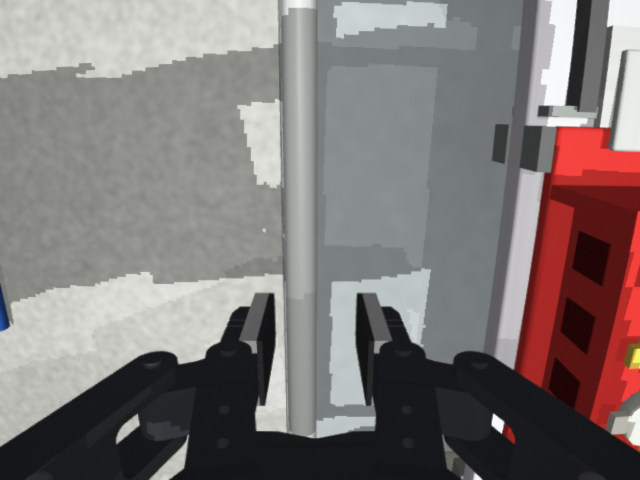

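View pics/scene14.png

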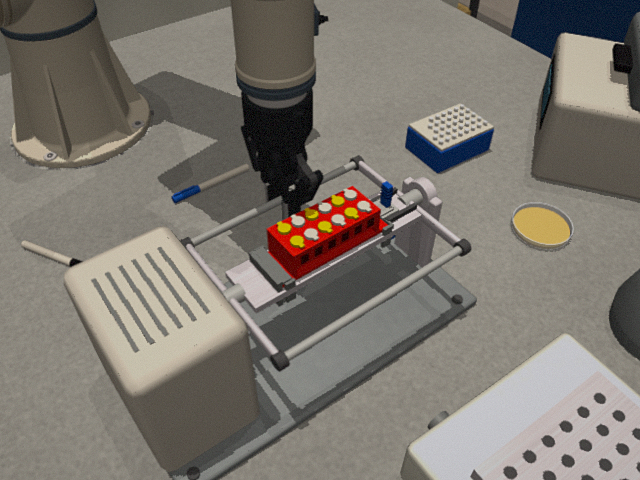

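```bash
python3 -m inch '[{"gripper":0.03,"tx":0,"ty":-0.003,"tz":0.001,"spin":0},{"gripper":0.03,"tx":0,"ty":-0.0015,"tz":0,"spin":0},{"gripper":0.02,"tx":0,"ty":0,"tz":0,"spin":0},{"gripper":0.005,"tx":0,"ty":0,"tz":0,"spin":0},{"gripper":0.005,"tx":0,"ty":0,"tz":0,"spin":0},{"gripper":0.005,"tx":0,"ty":0,"tz":0,"spin":0},{"gripper":0.005,"tx":0,"ty":0,"tz":0,"spin":0},{"gripper":0.005,"tx":0,"ty":0,"tz":0,"spin":0}]' 25
python3 - <<'E'
from h import *
s=sense();print(s["clock"],toL(s["eef_pos"]),s["contact_force"],s["opening"]*85)
f=grab_frame("wrist"); cv2.imwrite(f"pics/wrist15.png",f["pixels"][:,:,::-1])
c=[1.2,106.]
R=95
for t in range(0,181,6):
    a=np.radians(t); b=np.radians(max(t-6,0))
    print(t, [round(1e3*0+R*(np.cos(b)-np.cos(a)),1), round(-R*(np.sin(a)-np.sin(b)),1)],end=" ")
E
```

```text
clock: 17.3
eef_pos: [495.7, 119.7, 105.6]
tcp_rot: [3.14, -0.0, 1.61]
contact_force: [4.1, -1.9, 3.1]
opening: 0.108
17.3 [-94.08098918   1.57193594 105.61737527] [ 4.14038988 -1.92523681  3.09832857] 9.189316987933589
0 [np.float64(0.0), np.float64(-0.0)] 6 [np.float64(0.5), np.float64(-9.9)] 12 [np.float64(1.6), np.float64(-9.8)] 18 [np.float64(2.6), np.float64(-9.6)] 24 [np.float64(3.6), np.float64(-9.3)] 30 [np.float64(4.5), np.float64(-8.9)] 36 [np.float64(5.4), np.float64(-8.3)] 42 [np.float64(6.3), np.float64(-7.7)] 48 [np.float64(7.0), np.float64(-7.0)] 54 [np.float64(7.7), np.float64(-6.3)] 60 [np.float64(8.3), np.float64(-5.4)] 66 [np.float64(8.9), np.float64(-4.5)] 72 [np.float64(9.3), np.float64(-3.6)] 78 [np.float64(9.6), np.float64(-2.6)] 84 [np.float64(9.8), np.float64(-1.6)] 90 [np.float64(9.9), np.float64(-0.5)] 96 [np.float64(9.9), np.float64(0.5)] 102 [np.float64(9.8), np.float64(1.6)] 108 [np.float64(9.6), np.float64(2.6)] 114 [np.float64(9.3), np.float64(3.6)] 120 [np.float64(8.9), np.float64(4.5)] 126 [np.float64(8.3), np.float64(5.4)] 132 [np.float64(7.7), np.float64(6.3)] 138 [np.float64(7.0), np.float64(7.0)] 144 [np.float64(6.3), np.float64(7.7)] 150 [np.float64(5.4), np.float64(8.3)] 156 [np.float64(4.5), np.float64(8.9)] 162 [np.float64(3.6), np.float64(9.3)] 168 [np.float64(2.6), np.float64(9.6)] 174 [np.float64(1.6), np.float64(9.8)] 180 [np.float64(0.5), np.float64(9.9)]
```

View pics/wrist15.png

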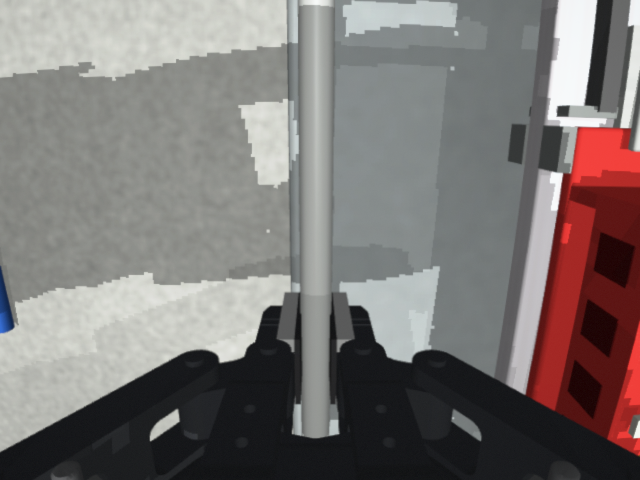

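```bash
python3 -m inch '[{"gripper":0.005,"tx":0,"ty":0.0001,"tz":-0.005,"spin":0},{"gripper":0.005,"tx":0,"ty":0.0004,"tz":-0.005,"spin":0},{"gripper":0.005,"tx":0,"ty":0.0007,"tz":-0.0049,"spin":0},{"gripper":0.005,"tx":0,"ty":0.0009,"tz":-0.0049,"spin":0},{"gripper":0.005,"tx":0,"ty":0.0012,"tz":-0.0048,"spin":0},{"gripper":0.005,"tx":0,"ty":0.0014,"tz":-0.0048,"spin":0},{"gripper":0.005,"tx":0,"ty":0.0017,"tz":-0.0047,"spin":0},{"gripper":0.005,"tx":0,"ty":0.0019,"tz":-0.0046,"spin":0}]'
python3 - <<'E'
from h import *
s=sense();print(s["clock"],toL(s["eef_pos"]),s["contact_force"],s["opening"]*85)
for n in ["scene"]:
    f=grab_frame(n); cv2.imwrite(f"pics/{n}16.png",f["pixels"][:,:,::-1])
E
```

```text
clock: 18.15
eef_pos: [503.0, 120.0, 143.4]
tcp_rot: [-3.141, 0.0, 1.61]
contact_force: [6.5, 1.4, -7.6]
opening: 0.101
18.15 [-86.7929052    1.57627408 143.37899978] [ 6.4723278   1.35710714 -7.5985407 ] 8.614124407031271
```

View pics/scene16.png

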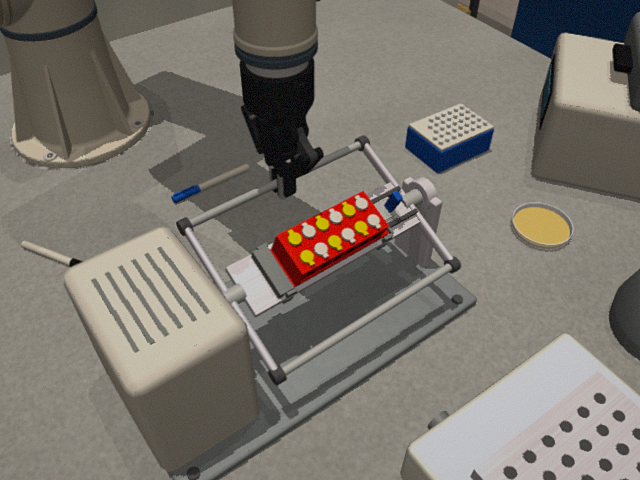

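```bash
python3 -m inch '[{"gripper":0.005,"tx":0,"ty":0.0045,"tz":-0.0089,"spin":0},{"gripper":0.005,"tx":0,"ty":0.0054,"tz":-0.0083,"spin":0},{"gripper":0.005,"tx":0,"ty":0.0063,"tz":-0.0077,"spin":0},{"gripper":0.005,"tx":0,"ty":0.007,"tz":-0.007,"spin":0},{"gripper":0.005,"tx":0,"ty":0.0077,"tz":-0.0063,"spin":0},{"gripper":0.005,"tx":0,"ty":0.0083,"tz":-0.0054,"spin":0},{"gripper":0.005,"tx":0,"ty":0.0089,"tz":-0.0045,"spin":0},{"gripper":0.005,"tx":0,"ty":0.0093,"tz":-0.0036,"spin":0}]'
python3 - <<'E'
from h import *
s=sense();print(s["clock"],toL(s["eef_pos"]),s["contact_force"],s["opening"]*85)
a=np.radians(72);print(0.9-95*np.cos(a),105.6+95*np.sin(a))
for n in ["scene","wrist"]:
    f=grab_frame(n); cv2.imwrite(f"pics/{n}17.png",f["pixels"][:,:,::-1])
E
```

```text
clock: 19.0
eef_pos: [559.0, 122.0, 197.2]
tcp_rot: [-3.138, 0.0, 1.61]
contact_force: [-6.5, -0.7, 7.3]
opening: 0.107
19.0 [-30.75560856   1.61919171 197.2023706 ] [-6.52790117 -0.65807413  7.26397487] 9.090930977356171
-28.45661446562001 195.9503690480396
```

View pics/scene17.png

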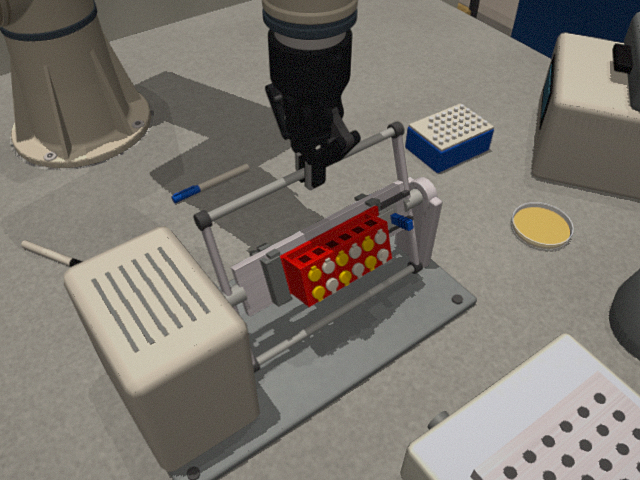

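View pics/wrist17.png

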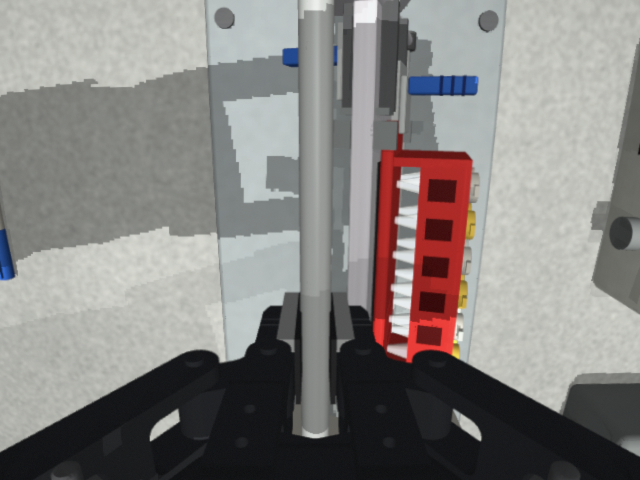

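```bash
python3 -m inch '[{"gripper":0.005,"tx":0,"ty":0.0096,"tz":-0.0026,"spin":0},{"gripper":0.005,"tx":0,"ty":0.0098,"tz":-0.0016,"spin":0},{"gripper":0.005,"tx":0,"ty":0.0099,"tz":-0.0005,"spin":0},{"gripper":0.005,"tx":0,"ty":0.0099,"tz":0.0005,"spin":0},{"gripper":0.005,"tx":0,"ty":0.0098,"tz":0.0016,"spin":0},{"gripper":0.005,"tx":0,"ty":0.0096,"tz":0.0026,"spin":0},{"gripper":0.005,"tx":0,"ty":0.0093,"tz":0.0036,"spin":0},{"gripper":0.005,"tx":0,"ty":0.0089,"tz":0.0045,"spin":0}]'
python3 - <<'E'
from h import *
s=sense();print(s["clock"],toL(s["eef_pos"]),s["contact_force"],s["opening"]*85)
a=np.radians(120);print(0.9-95*np.cos(a),105.6+95*np.sin(a))
E
```

```text
clock: 19.9
eef_pos: [638.0, 125.1, 187.0]
tcp_rot: [-3.141, 0.0, 1.61]
contact_force: [-4.4, -1.2, 2.2]
opening: 0.103
19.9 [ 48.24861135   1.81567417 187.04330969] [-4.39253567 -1.23950274  2.22414584] 8.77464167491968
48.39999999999998 187.87241335952166
```

```bash
python3 -m inch '[{"gripper":0.005,"tx":0,"ty":0.0083,"tz":0.0054,"spin":0},{"gripper":0.005,"tx":0,"ty":0.0077,"tz":0.0063,"spin":0},{"gripper":0.005,"tx":0,"ty":0.007,"tz":0.007,"spin":0},{"gripper":0.005,"tx":0,"ty":0.0063,"tz":0.0077,"spin":0},{"gripper":0.005,"tx":0,"ty":0.0054,"tz":0.0083,"spin":0},{"gripper":0.005,"tx":0,"ty":0.0045,"tz":0.0089,"spin":0},{"gripper":0.005,"tx":0,"ty":0.0036,"tz":0.0093,"spin":0},{"gripper":0.005,"tx":0,"ty":0.0026,"tz":0.0096,"spin":0}]'
python3 -m inch '[{"gripper":0.005,"tx":0,"ty":0.0013,"tz":0.007,"spin":0},{"gripper":0.005,"tx":0,"ty":0.0005,"tz":0.007,"spin":0},{"gripper":0.005,"tx":0,"ty":0.0003,"tz":0.0047,"spin":0},{"gripper":0.005,"tx":0,"ty":0,"tz":0,"spin":0},{"gripper":0.005,"tx":0,"ty":0,"tz":0,"spin":0},{"gripper":0.005,"tx":0,"ty":0,"tz":0,"spin":0},{"gripper":0.005,"tx":0,"ty":0,"tz":0,"spin":0},{"gripper":0.005,"tx":0,"ty":0,"tz":0,"spin":0}]'
python3 - <<'E'
from h import *
s=sense();print(s["clock"],toL(s["eef_pos"]),s["contact_force"],s["opening"]*85)
for n in ["scene","side","wrist"]:
    f=grab_frame(n); cv2.imwrite(f"pics/{n}18.png",f["pixels"][:,:,::-1])
E
```

```text
clock: 20.7
eef_pos: [683.0, 126.9, 124.4]
tcp_rot: [3.141, 0.0, 1.61]
contact_force: [-2.4, -2.9, 4.9]
opening: 0.103
clock: 21.5
eef_pos: [685.4, 127.0, 106.5]
tcp_rot: [3.14, 0.0, 1.61]
contact_force: [4.2, -2.8, -0.7]
opening: 0.102
21.5 [ 95.76144206   2.03272156 106.46709396] [ 4.1592563  -2.78183807 -0.70802518] 8.64734155314551
```

View pics/scene18.png

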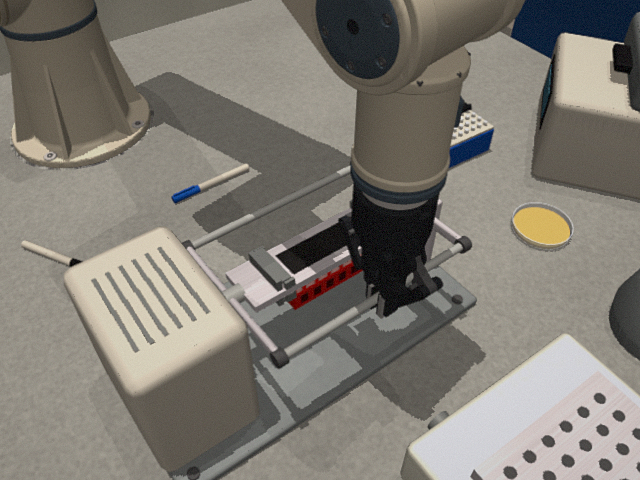

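View pics/wrist18.png

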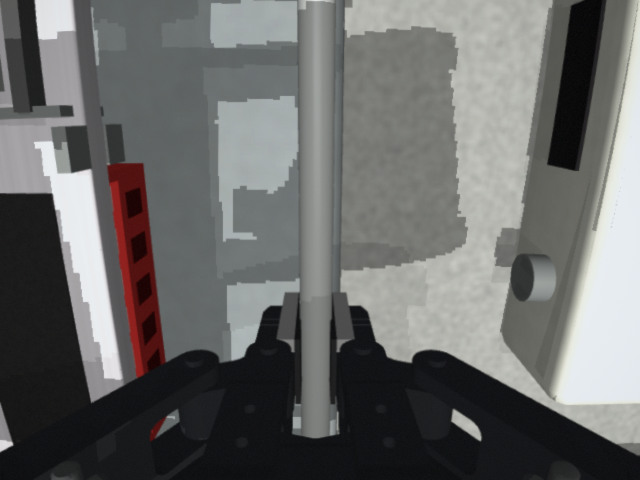

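```bash
python3 -m inch '[{"gripper":0.005,"tx":0,"ty":0,"tz":0.001,"spin":0},{"gripper":0.005,"tx":0,"ty":0,"tz":0,"spin":0},{"gripper":0.035,"tx":0,"ty":0,"tz":0,"spin":0},{"gripper":0.035,"tx":0,"ty":0,"tz":0,"spin":0},{"gripper":0.035,"tx":0,"ty":0,"tz":0,"spin":0},{"gripper":0.035,"tx":0,"ty":0,"tz":0,"spin":0},{"gripper":0.035,"tx":0,"ty":0,"tz":-0.02,"spin":0},{"gripper":0.035,"tx":0,"ty":0,"tz":-0.03,"spin":0}]'
python3 -m inch '[{"gripper":0.035,"tx":0,"ty":0,"tz":-0.04,"spin":0},{"gripper":0.035,"tx":0,"ty":0,"tz":-0.04,"spin":0},{"gripper":0.035,"tx":0.03,"ty":-0.03,"tz":-0.01,"spin":0},{"gripper":0.035,"tx":0.03,"ty":-0.03,"tz":0,"spin":0},{"gripper":0.035,"tx":0.03,"ty":-0.03,"tz":0,"spin":0},{"gripper":0.035,"tx":0.03,"ty":-0.03,"tz":0,"spin":0},{"gripper":0.035,"tx":0.03,"ty":-0.03,"tz":0,"spin":0},{"gripper":0.035,"tx":0.03,"ty":-0.03,"tz":0,"spin":0}]'
python3 -m inch '[{"gripper":0.035,"tx":0.025,"ty":-0.03,"tz":0,"spin":0},{"gripper":0.035,"tx":0.025,"ty":-0.03,"tz":0,"spin":0},{"gripper":0.035,"tx":0.025,"ty":-0.03,"tz":0,"spin":0},{"gripper":0.035,"tx":0,"ty":-0.03,"tz":0,"spin":0},{"gripper":0.035,"tx":0,"ty":0,"tz":0,"spin":0},{"gripper":0.035,"tx":0,"ty":0,"tz":0,"spin":0},{"gripper":0.035,"tx":0,"ty":0,"tz":0,"spin":0},{"gripper":0.035,"tx":0,"ty":0,"tz":0,"spin":0}]'
python3 - <<'E'
from h import *
s=sense();print(s["clock"],toL(s["eef_pos"]),s["contact_force"])
for n in ["scene","side"]:
    f=grab_frame(n); cv2.imwrite(f"pics/{n}19.png",f["pixels"][:,:,::-1])
    im=f["pixels"]
    im=im[130:380,180:480] if n=="scene" else im[140:300,230:420]
    k=2.4 if n=="scene" else 3.6
    cv2.imwrite(f"pics/{n}20.png",cv2.resize(im,None,fx=k,fy=k,interpolation=cv2.INTER_CUBIC)[:,:,::-1])
E
```

```text
clock: 22.45
eef_pos: [683.1, 126.9, 153.7]
tcp_rot: [-3.137, 0.0, 1.61]
contact_force: [0.3, -0.4, 0.2]
opening: 0.409
clock: 23.25
eef_pos: [496.3, 300.8, 245.4]
tcp_rot: [-3.142, -0.0, 1.61]
contact_force: [0.5, 0.8, 0.6]
opening: 0.41
clock: 24.05
eef_pos: [376.0, 369.9, 245.4]
tcp_rot: [3.141, -0.0, 1.609]
contact_force: [1.0, 0.1, 1.0]
opening: 0.408
24.05 [-204.71013422  255.97626746  245.43099684] [1.01533018 0.10682516 1.02610331]
```

View pics/scene20.png

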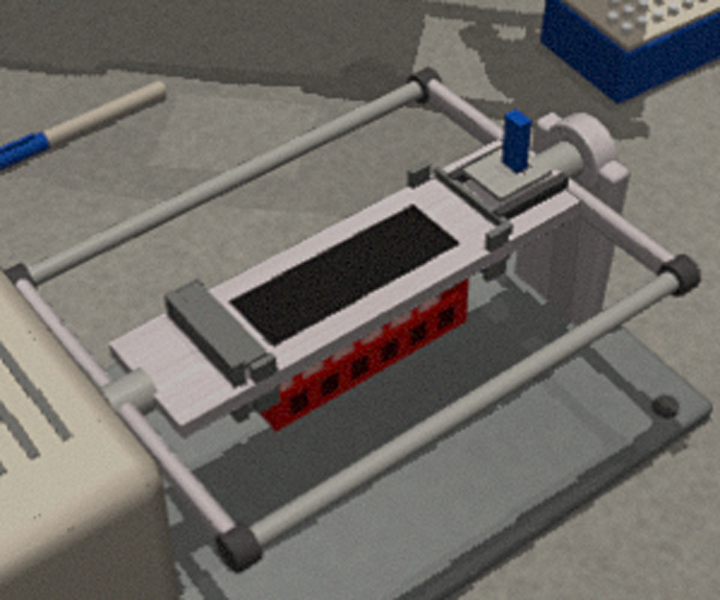

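View pics/side20.png

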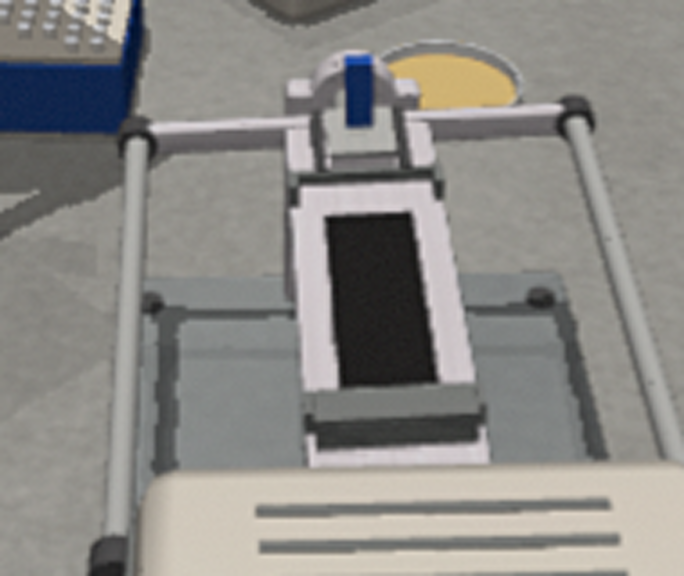

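```bash
python3 - <<'E'
from h import *
from scipy.optimize import least_squares
S=grab_frame("scene");D=grab_frame("side")
fr={"scene":S,"side":D}
corn={"af":(-95,125),"an":(-95,-125),"bf":(95,125),"bn":(95,-125)}
obs=[]
for n,f in fr.items():
    o=cv2.imread(f"pics/{n}0.png")[:,:,::-1].copy(); c=f["pixels"]
    for k,(x,y) in corn.items():
        if n=="side" and k=="bn": continue
        p=proj(f,[L(x,y,125)])[0].round().astype(int); h=8
        t=o[p[1]-h:p[1]+h+1,p[0]-h:p[0]+h+1]; q=c[p[1]-h-12:p[1]+h+13,p[0]-h-12:p[0]+h+13]
        m=cv2.matchTemplate(q,t,cv2.TM_CCOEFF_NORMED); _,v,_,l=cv2.minMaxLoc(m)
        d=np.array(l)-12
        # implied height change at this x: min over dz
        def e(a): 
            return (proj(f,[L(x*np.cos(a),y,125+np.sign(x)*95*np.sin(a))])[0]-proj(f,[L(x,y,125)])[0]-d)
        r=least_squares(e,[0.]); print(n,k,d,round(v,2),"tilt deg",round(np.degrees(r.x[0]),2),r.fun.round(1))
E
```

```text
Traceback (most recent call last):
  File "h.py", line 6, in proj
    return s*[f["K"][0,0],f["K"][1,1]]+[f["K"][0,2],f["K"][1,2]]
           ~^~~~~~~~~~~~~~~~~~~~~~~~~~
ValueError: operands could not be broadcast together with shapes (1,2,3) (2,)
```

```bash
cat > tilt.py <<'E'
from h import *
from scipy.optimize import least_squares
def run():
    corn={"af":(-95,125),"an":(-95,-125),"bf":(95,125),"bn":(95,-125)}
    for n in ("scene","side"):
        f=grab_frame(n)
        o=cv2.imread(f"pics/{n}0.png")[:,:,::-1].copy(); c=f["pixels"]
        for k,(x,y) in corn.items():
            if n=="side" and k=="bn": continue
            p=proj(f,[L(x,y,125)])[0].round().astype(int); h=8
            up=lambda i:cv2.resize(i,None,fx=4,fy=4,interpolation=cv2.INTER_CUBIC)
            t=o[p[1]-h:p[1]+h+1,p[0]-h:p[0]+h+1]; q=c[p[1]-h-9:p[1]+h+10,p[0]-h-9:p[0]+h+10]
            m=cv2.matchTemplate(up(q),up(t),cv2.TM_CCOEFF_NORMED); _,v,_,l=cv2.minMaxLoc(m)
            d=np.array(l)/4-9
            def e(a):
                a=float(a[0]); return proj(f,[L(x*np.cos(a),y,125+x*np.sin(a))])[0]-proj(f,[L(x,y,125)])[0]-d
            r=least_squares(e,[0.]); print(n,k,d,round(v,2),"tilt deg (+x side up)",round(np.degrees(r.x[0]),2),r.fun.round(1))
run()
E
python3 tilt.py
```

```text
scene af [-0.25  2.5 ] 0.93 tilt deg (+x side up) 2.52 [0.1 0. ]
scene an [0.75 2.5 ] 0.95 tilt deg (+x side up) 2.52 [-0.2  0. ]
scene bf [ 0.5  -2.75] 0.99 tilt deg (+x side up) 2.69 [0.1 0. ]
scene bn [-0.25 -2.5 ] 0.98 tilt deg (+x side up) 2.6 [ 0. -0.]
side af [0.  2.5] 0.93 tilt deg (+x side up) 2.75 [ 0.2 -0. ]
side an [0.  2.5] 0.98 tilt deg (+x side up) 2.51 [ 0.3 -0. ]
side bf [ 0.25 -2.25] 0.98 tilt deg (+x side up) 2.51 [-0. -0.]
```

```bash
python3 -m inch '[{"gripper":0.0,"tx":-0.025,"ty":0.03,"tz":0,"spin":0},{"gripper":0.0,"tx":-0.025,"ty":0.03,"tz":0,"spin":0},{"gripper":0.0,"tx":-0.025,"ty":0.03,"tz":0,"spin":0},{"gripper":0.0,"tx":-0.025,"ty":0.03,"tz":0,"spin":0},{"gripper":0.0,"tx":-0.025,"ty":0.03,"tz":0,"spin":0},{"gripper":0.0,"tx":-0.025,"ty":0.03,"tz":0,"spin":0},{"gripper":0.0,"tx":-0.025,"ty":0.03,"tz":0,"spin":0},{"gripper":0.0,"tx":-0.025,"ty":0.03,"tz":0,"spin":0}]'
python3 -m inch '[{"gripper":0.0,"tx":-0.025,"ty":0.03,"tz":0,"spin":0},{"gripper":0.0,"tx":-0.025,"ty":0.03,"tz":0,"spin":0},{"gripper":0.0,"tx":0,"ty":0,"tz":0.03,"spin":0},{"gripper":0.0,"tx":0,"ty":0,"tz":0.03,"spin":0},{"gripper":0.0,"tx":0,"ty":0,"tz":0.025,"spin":0},{"gripper":0.0,"tx":0,"ty":0,"tz":0.015,"spin":0},{"gripper":0.0,"tx":0,"ty":0,"tz":0,"spin":0},{"gripper":0.0,"tx":0,"ty":0,"tz":0,"spin":0}]'
python3 - <<'E'
from h import *
s=sense();print(s["clock"],toL(s["eef_pos"]),s["contact_force"])
f=grab_frame("wrist"); cv2.imwrite(f"pics/wrist21.png",f["pixels"][:,:,::-1])
E
```

```text
clock: 25.15
eef_pos: [623.9, 178.3, 245.3]
tcp_rot: [-3.142, -0.0, 1.61]
contact_force: [0.6, 1.7, -1.1]
opening: 0.001
clock: 25.95
eef_pos: [685.0, 132.2, 146.1]
tcp_rot: [3.141, -0.0, 1.61]
contact_force: [0.1, -0.6, 1.1]
opening: 0.004
25.95 [ 95.5621652    7.22183952 146.09426302] [ 0.12550711 -0.62550668  1.14718661]
```

View pics/wrist21.png

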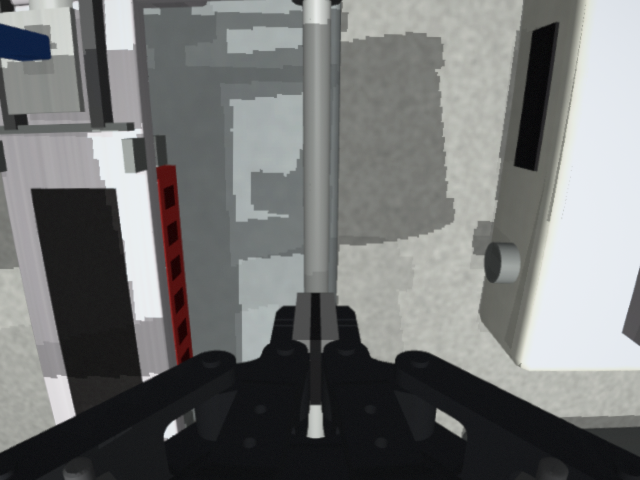

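```bash
python3 -m inch '[{"gripper":0.0,"tx":0,"ty":0,"tz":0.006,"spin":0},{"gripper":0.0,"tx":0,"ty":0,"tz":0.004,"spin":0},{"gripper":0.0,"tx":0,"ty":0,"tz":0.001,"spin":0},{"gripper":0.0,"tx":0,"ty":0,"tz":0.001,"spin":0},{"gripper":0.0,"tx":0,"ty":0,"tz":0.001,"spin":0},{"gripper":0.0,"tx":0,"ty":0,"tz":0.001,"spin":0},{"gripper":0.0,"tx":0,"ty":0,"tz":0.001,"spin":0},{"gripper":0.0,"tx":0,"ty":0,"tz":0,"spin":0}]'
python3 -m inch '[{"gripper":0.0,"tx":0,"ty":0,"tz":0,"spin":0},{"gripper":0.0,"tx":0,"ty":0,"tz":0,"spin":0},{"gripper":0.0,"tx":0,"ty":0,"tz":0,"spin":0},{"gripper":0.0,"tx":0,"ty":0,"tz":0,"spin":0},{"gripper":0.0,"tx":0,"ty":0,"tz":0,"spin":0},{"gripper":0.0,"tx":0,"ty":0,"tz":0,"spin":0},{"gripper":0.0,"tx":0,"ty":0,"tz":0,"spin":0},{"gripper":0.0,"tx":0,"ty":0,"tz":0,"spin":0}]'
python3 tilt.py
```

```text
clock: 26.8
eef_pos: [684.7, 132.0, 130.4]
tcp_rot: [3.141, -0.0, 1.61]
contact_force: [0.7, -0.2, 1.8]
opening: -0.0
clock: 27.6
eef_pos: [684.6, 132.0, 130.4]
tcp_rot: [3.141, -0.0, 1.61]
contact_force: [1.1, 0.1, 1.4]
opening: 0.002
scene af [9.   5.75] 0.49 tilt deg (+x side up) 5.87 [-9.1  0.2]
scene an [0. 0.] 0.99 tilt deg (+x side up) 0.0 [0. 0.]
scene bf [ 0.   -0.25] 0.97 tilt deg (+x side up) 0.24 [0.1 0. ]
scene bn [0. 0.] 0.99 tilt deg (+x side up) 0.0 [0. 0.]
side af [0.   0.25] 1.0 tilt deg (+x side up) 0.28 [ 0. -0.]
side an [-0.25  0.25] 0.94 tilt deg (+x side up) 0.23 [ 0.3 -0. ]
side bf [ 1.   -0.75] 0.3 tilt deg (+x side up) 0.95 [-0.9 -0.1]
```

Level to about 0.2° (the two low-score matches are occluded by the arm). Now I retreat upward and away, then check.

```bash
python3 -m inch '[{"gripper":0.0,"tx":0,"ty":0,"tz":-0.02,"spin":0},{"gripper":0.0,"tx":0,"ty":0,"tz":-0.04,"spin":0},{"gripper":0.0,"tx":0,"ty":0,"tz":-0.04,"spin":0},{"gripper":0.0,"tx":0.025,"ty":-0.03,"tz":-0.015,"spin":0},{"gripper":0.0,"tx":0.025,"ty":-0.03,"tz":0,"spin":0},{"gripper":0.0,"tx":0.025,"ty":-0.03,"tz":0,"spin":0},{"gripper":0.0,"tx":0.025,"ty":-0.03,"tz":0,"spin":0},{"gripper":0.0,"tx":0.025,"ty":-0.03,"tz":0,"spin":0}]'
python3 -m inch '[{"gripper":0.0,"tx":0.025,"ty":-0.03,"tz":0,"spin":0},{"gripper":0.0,"tx":0.025,"ty":-0.03,"tz":0,"spin":0},{"gripper":0.0,"tx":0.025,"ty":-0.03,"tz":0,"spin":0},{"gripper":0.0,"tx":0.025,"ty":-0.03,"tz":0,"spin":0},{"gripper":0.0,"tx":0.025,"ty":-0.03,"tz":0,"spin":0},{"gripper":0.0,"tx":0,"ty":0,"tz":0,"spin":0},{"gripper":0.0,"tx":0,"ty":0,"tz":0,"spin":0},{"gripper":0.0,"tx":0,"ty":0,"tz":0,"spin":0}]'
python3 tilt.py
python3 - <<'E'
from h import *
s=sense();print(s["clock"],toL(s["eef_pos"]),s["contact_force"])
for n in ["scene","side"]:
    f=grab_frame(n); cv2.imwrite(f"pics/{n}22.png",f["pixels"][:,:,::-1])
im=f["pixels"]
E
```

```text
clock: 28.5
eef_pos: [528.0, 251.5, 245.1]
tcp_rot: [-3.141, 0.0, 1.61]
contact_force: [-0.1, 0.4, 0.0]
opening: -0.002
clock: 29.3
eef_pos: [375.5, 369.6, 245.3]
tcp_rot: [3.142, 0.001, 1.61]
contact_force: [0.3, 0.1, -1.0]
opening: -0.002
scene af [0.   0.25] 0.93 tilt deg (+x side up) 0.25 [-0. -0.]
scene an [0. 0.] 0.99 tilt deg (+x side up) 0.0 [0. 0.]
scene bf [ 0.   -0.25] 0.99 tilt deg (+x side up) 0.24 [0.1 0. ]
scene bn [ 0.   -0.25] 0.99 tilt deg (+x side up) 0.27 [-0.  0.]
side af [0.   0.25] 0.93 tilt deg (+x side up) 0.28 [ 0. -0.]
side an [0.   0.25] 1.0 tilt deg (+x side up) 0.25 [ 0. -0.]
side bf [ 0.   -0.25] 0.99 tilt deg (+x side up) 0.28 [0. 0.]
29.4 [-204.9467597   255.43897155  245.251502  ] [-0.05732914  0.62498408 -0.99498409]
```

View pics/scene22.png

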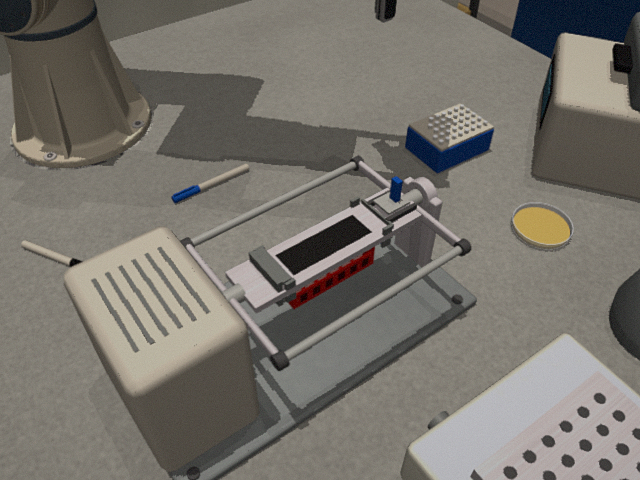

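View pics/side22.png

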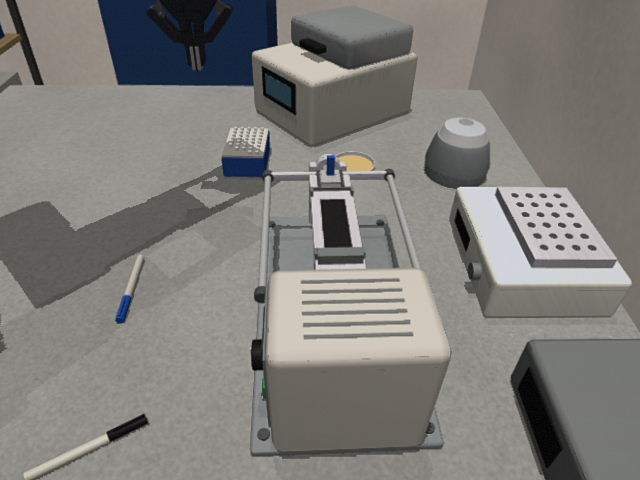

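```bash
python3 -c "
from rig import *
print(sign_off())"
```

```text
the job is handed in; nothing more can be done
None
```

The carrier is latched, tug-tested and hanging upside down, with the empty cradle level on top. I handed the job in at about 29 s, with the arm well clear of the mixer.

- **Latch:** I pushed the blue latch until it stopped hard, with force rising to 19 N and no more movement. The tab moved about 11–12 mm in the pictures. The wrist picture showed the tongue lying over the carrier's end flange. Pushing the latch shifted the carrier about 1 mm towards the motor housing, within its play.
- **Tug:** I gripped the carrier and lifted it about 3 mm. The upward pull reached about 22 N (around 19 N beyond the carrier's weight), and the latch held. I then set the carrier back down and let go.
- **Turn:** I took rod_a over the top through half a turn. On release the rotor was still 2.6° short of level, so I nudged the rod down with closed fingers.
- **Last checks:**
    - The pictures put the cradle 0.0–0.3° from its starting level, and nothing else on the bench seems to have moved.
    - While the arm was still over the rotor, two of the seven tilt readings were wrong because it blocked the view. Once the arm was clear, all seven agreed.
    - After the turn, the closed latch is on the underside, so I couldn't see it directly. I judged it still closed because the carrier stays hanging.

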